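Number the pine blanks on the pedal press and lay them out in a row

ROBOT

A 7-joint arm with a two-finger parallel gripper is mounted at the origin on a cart in front of the work surface, level with it; the furniture and walls round the work are solid. World frame = base frame: x ahead of the robot, y to its left, z up, the work surface at z = 0. Lengths are in m, angles in rad, forces in N, time in s.
With the tool pointing down it reaches from about 0.4 to 0.85 m from the base axis. Payload 10.4 kg.
Tool frame: the origin (TCP) lies between the finger pads; the fingertips stand ahead of it and the grasp point (between the pads) lies 6 mm ahead of it (finger_overhang is the z of the fingertips in the tool frame, in m); z points along the fingers, y is the direction in which the jaws open and shut (so a half turn about z gives the same grasp; the last joint's range is limited). The gripper opens to 85 mm and grips with 20 to 120 N. Pads are 22 mm wide; open, the fingers measure 114 mm over their backs; the gripper's body (76 mm by 85 mm) begins 54 mm behind the grasp point. The pads swing forward as they close: fully open they stand 13 mm farther back than shut.
Start: joints at [-1.177, 0.332, -0.065, 1.46, 0.022, 1.35, -0.088], TCP at [0.253, 0.572, 0.256] pointing down, gripper open.
Joint ranges: [-2.6, 2.6], [-0.5, 2.12], [-1.47, 1.34], [0.16, 2.42], [-1.27, 4.41], [0.06, 2.06], [-2.6, 2.6]. Speed limits (rad/s): [2.22, 2.22, 2.79, 2.79, 3.14, 3.14, 3.14].

INTERFACE

Orientations are given as a unit quaternion [x, y, z, w].
In Python, from workcell import * gives the robot as it stands.
- The arm moves only by the shell command python3 -m creep 'ROWS' [FORCE]. ROWS is JSON, a list of rows, each a list of 7 numbers: the turn, a rotation vector about the tool's x, y, z in rad, then the shift along the tool's x, y, z in mm, then the closure in counts, from 0 (fully open) to 255 (shut). In form: [[wx, wy, wz, dx, dy, dz, claw], ...]. A call has 1 to 8 rows; each row shifts and turns the commanded pose from where the row before left it, along the tool's axes as they then stand; what a row does not reach is not made up. A row lasts 1/10 s, in which the tool goes at most 50 mm and 8.59 degrees, less where a joint would pass 70% of its speed; a pose out of reach is approached as far as the arm can. A call is refused whole if a number of a shift passes 50 or a number of a turn 0.15, either way. A call with a gripper value outside its range is refused whole. The fingers move at their own pace and stop on an object; FORCE is the grip in N (left out, the last holds). Time passes only in rows, so rows that do not move let the fingers close. It gives the time, the measured TCP pose, the force and the opening at its end, in the units of the state.
- get_obs(): the state, without advancing time (a new reading comes with each control period).
- camera(name): name is "side" or "top" or "wrist"; returns (picture, depth): 480x640x3 uint8, blue, green, red; 480x640 float32, m along the optical axis (not along the pixel's ray), 0 where there is no reading.
- camera_model(name): a dict with "camera_matrix" (3x3 intrinsics, pixels), "k1" (the pictures are not rectified: a ray, as slopes to the right and down, at radius r is drawn at 1 + k1 r^2 times it, then the intrinsics apply), "R" (3x3) and "t" (3): a world point X has camera coordinates R X + t; the wrist camera has in their place "mount" (4x4, takes a point from camera to tool coordinates, whose origin is the TCP and whose axes are the flange's). Camera axes: x right, y down, z forward; pixel columns grow to the right and rows downward; lengths in m; the calibration is good to about 2 mm. A picture is of the moment at which its call begins: read the wrist's pose just before it. camera_model takes no time and is no camera call.
- hand_in(): hands the job in, once; it reports no verdict.
The state is a dict: "clock": time; "joint_pos": joint angles; "joint_velocities": joint speeds; "tau": joint torques, N m; "position": TCP position; "ee_rot": TCP orientation; "ft_force": force on the tool from outside, world axes, zero at the start; "torque": the same for the moment, N m; "grip_width": opening from 0.0 (shut) to 1.0 (fully open).
Only numpy, scipy, OpenCV 4.12 (cv2) and the standard library are available. Lean on these libraries where they do the work, as an engineer would, in place of code of your own. Each camera call takes 0.05 s, during which the arm holds its last target.

TASK

The press numbers the pine blanks consecutively, so feed it one blank at a time, widest first and so on down to the narrowest: lay the blank flat on the bed along the scribed centre line with its end up to the stop, push the pedal all the way down, and let it spring back. Lay the numbered blanks side by side on the sorting board, flat, in the middle of a bay each and straight along it, filling the bays from the left without skipping one. Leave the pedal up and do not disturb the chisel, the screw box or the tape measure.

Things in the scene. Friction and masses are not known exactly. Their poses are not given: they have to be found in the camera images.
- press: steel numbering press, fixed to the bench: pedal at the robot's side (-x), flat bed at its far side (+x). Origin on the bench under the pivot; x runs from pedal to bed, z up. Foot plate 6 mm high, x -110 to 10 mm. Bed 12 mm high, x 8 to 130 mm, 120 mm wide, a scribed centre line along y = 0. Two cheeks at y = +-34 mm, x +-11 mm, rise to 69 mm and carry the pivot.
- stop (a point): point on the bed's top (12 mm over the bench), on its centre line, at the foot of the faces of two stop plates (22 mm high, 14 to 34 mm either side of the line); the bed runs 110 mm from here to +x. Axes as the press. A full stroke drives a brass die out between the plates to about 9 mm beyond their faces; it strikes the blank's end and may shove it back that much.
- pedal (a joint): the pedal's angle in rad: 0 up at rest, 0.42 at the end of its stroke (0.385 and more counts as fully down). Sprung: about 4 N at the pad to start it, 12 N at the bottom; springs back when let go.
- pedal_pad (a point): middle of the top of the rubber tread on the pedal plate (56 mm wide, 46 mm long), 85 mm to the press's -x from the pivot; 68 mm over the bench at rest and about 33 mm when fully down, then also 3 mm nearer the pivot. Moves and tilts with the pedal (its z axis leans by the pedal's angle).
- board: plywood sorting board, fixed flat on the bench, 150 (x) x 250 (y) x 8 mm, origin under its centre, x away from the robot, y to the left, z up. Four thin dark flush inlay lines along x, 80 mm apart, mark off three bays; nothing stands up from it.
- bay0 (a point): centre of the left bay (seen from the robot) on the board's top, 8 mm over the bench; axes as the board. The bay is 80 mm wide (y) and 140 mm long (x).
- bay1 (a point): centre of the middle bay (seen from the robot) on the board's top, 8 mm over the bench; axes as the board. The bay is 80 mm wide (y) and 140 mm long (x).
- bay2 (a point): centre of the right bay (seen from the robot) on the board's top, 8 mm over the bench; axes as the board. The bay is 80 mm wide (y) and 140 mm long (x).
- blank_45: plain pine block, 45 mm wide (its x), 75 mm long (its y), 22 mm high (z), the widest of the three blanks there may be; two or three are present (None if absent). Lies flat; origin at the centre of its underside. About 39 g. Which way round its length points does not matter.
- blank_38: plain pine block, 38 mm wide (its x), 62 mm long (its y), 30 mm high (z), the second widest of the three blanks there may be; two or three are present (None if absent). Lies flat; origin at the centre of its underside. About 37 g. Which way round its length points does not matter.
- blank_30: plain pine block, 30 mm wide (its x), 90 mm long (its y), 18 mm high (z), the narrowest of the three blanks there may be; two or three are present (None if absent). Lies flat; origin at the centre of its underside. About 25 g. Which way round its length points does not matter.
- chisel: bystander, not to be moved: wooden-handled chisel, 273 mm long, 31 mm high, lies across the front of the bench; origin at the centre of its underside.
- screw_box: bystander, not to be moved: small open cardboard screw box, 64 x 66 x 33 mm, origin at the centre of its underside.
- tape_measure: bystander, not to be moved: yellow tape measure standing up, 37 x 77 x 63 mm, origin at the centre of its underside.

How it is judged:
By the outcome, as a careful person would: the job done as asked, in the order asked, and still so for the second after the job is handed in, with the robot touching nothing.
Of blank_45, blank_38, blank_30 only 2 to 3 are there at a start; the rules pass over those that are not, and their reading is None.
At some moment in a run one of blank_45, blank_38, blank_30 may be knocked a few centimetres aside while the robot is not near it.
It also fails if it takes over 210 s, if anything falls off the work surface, if the arm or the gripper's body presses on something with over 40 N, if the wrist force passes 120 N, or if a joint passes its speed limit or range.

## Working session

There is one attempt and no reset: what is moved stays moved. The work goes in short steps, Python scripts to look and compute and a shell command to move; the robot and the scene stay as the last step left them, time stands still between calls to the robot, and variables do not carry over. Pictures are saved under pics/ and viewed, and the job is handed in when it is done.

```bash
ls; mkdir -p pics
python3 - <<'E'
from workcell import *
import cv2,numpy as np
o=get_obs();print({k:np.round(v,3) for k,v in o.items()})
for n in("side","top","wrist"):
    m=camera_model(n);print(n,{k:np.round(v,4).tolist() for k,v in m.items()})
    p,d=camera(n);cv2.imwrite(f"pics/{n}0.png",p);np.save(f"pics/{n}0.npy",d)
E
```

```text
pics
{'clock': np.float64(0.0), 'joint_pos': array([-1.177,  0.333, -0.065,  1.461,  0.022,  1.35 , -0.089]), 'joint_velocities': array([ 0.   ,  0.001,  0.   ,  0.001, -0.001,  0.001,  0.001]), 'tau': array([-0.0000e+00, -6.2545e+01,  4.9000e-02, -3.9161e+01,  1.6000e-02,
        1.0000e-02, -0.0000e+00]), 'position': array([0.253, 0.571, 0.256]), 'ee_rot': array([ 0.207,  0.978, -0.001, -0.   ]), 'ft_force': array([-0.557,  0.335,  0.133]), 'torque': array([ 0.014, -0.008,  0.015]), 'grip_width': np.float64(0.997)}
side {'camera_matrix': [[434.9789, 0.0, 320.0101], [0.0, 434.9789, 236.5202], [0.0, 0.0, 1.0]], 'k1': -0.0564, 'R': [[0.88, -0.4746, -0.0189], [-0.2996, -0.5236, -0.7976], [0.3687, 0.7075, -0.603]], 't': [-0.4862, 0.258, 0.8158]}
top {'camera_matrix': [[585.2493, 0.0, 320.7801], [0.0, 585.2493, 232.9524], [0.0, 0.0, 1.0]], 'k1': -0.1897, 'R': [[0.0026, -0.9999, 0.015], [-0.9828, -0.0053, -0.1846], [0.1847, -0.0143, -0.9827]], 't': [0.0364, 0.5805, 1.2124]}
wrist {'camera_matrix': [[430.555, 0.0, 317.7399], [0.0, 430.555, 232.5822], [0.0, 0.0, 1.0]], 'k1': -0.0653, 'mount': [[0.0007, -0.9628, -0.2701, 0.0675], [1.0, 0.0005, 0.0009, 0.0013], [-0.0008, -0.2701, 0.9628, -0.1173], [0.0, 0.0, 0.0, 1.0]]}
```

View pics/top0.png

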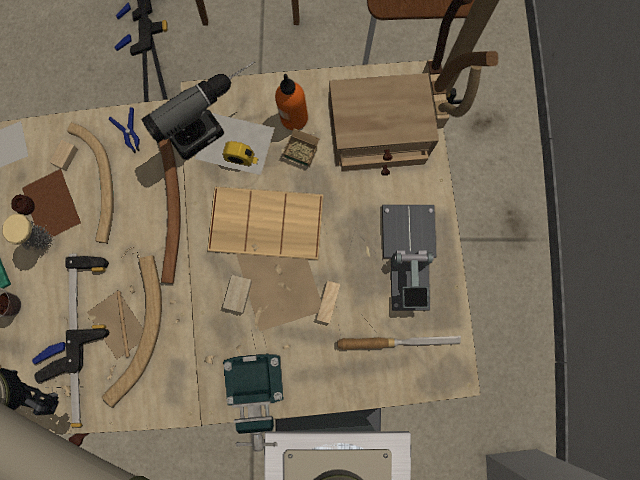

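View pics/side0.png

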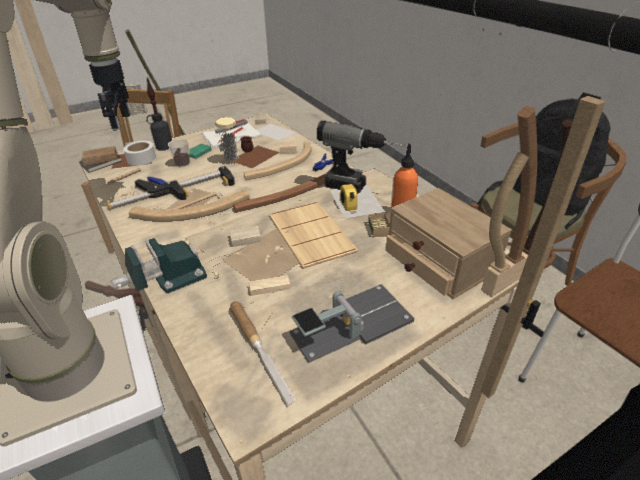

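The top view shows the board at about (265,222), the press at about (408,258) and the chisel at (398,343). There are blank-like blocks at (236,294) and (327,302), plus a pine block far left at (64,155). Next I'll measure them.

```bash
cat > h.py <<'E'
from workcell import *
import cv2,numpy as np
from scipy.spatial.transform import Rotation as Ro
def und(m,uv):
    K=np.array(m["camera_matrix"]);D=np.array([m["k1"],0,0,0,0.])
    return cv2.undistortPoints(np.array(uv,float).reshape(-1,1,2),K,D).reshape(-1,2)
def pose(m,obs=None):
    if "R" in m: return np.array(m["R"]).T, -np.array(m["R"]).T@np.array(m["t"])
    T=np.eye(4);T[:3,:3]=Ro.from_quat(obs["ee_rot"]).as_matrix();T[:3,3]=obs["position"]
    T=T@np.array(m["mount"]);return T[:3,:3],T[:3,3]
def plane(m,uv,z,obs=None):
    R,c=pose(m,obs);n=und(m,uv);r=np.c_[n,np.ones(len(n))]@R.T
    s=(z-c[2])/r[:,2];return c+r*s[:,None]
def cloud(m,d,obs=None):
    h,w=d.shape;v,u=np.mgrid[:h,:w];n=und(m,np.c_[u.ravel(),v.ravel()])
    R,c=pose(m,obs);P=np.c_[n,np.ones(len(n))]*d.reshape(-1,1);X=P@R.T+c
    X[d.ravel()==0]=np.nan;return X.reshape(h,w,3)
def rect(xy):
    (c,s,a)=cv2.minAreaRect((np.array(xy)*1000).astype(np.float32));
    if s[0]<s[1]: s=s[::-1];a+=90
    return np.round(c,1),np.round(s,1),round((a+90)%180-90,1)  # angle of long axis from +x
E
python3 - <<'E'
from h import *
m=camera_model("top");p=cv2.imread("pics/top0.png");d=np.load("pics/top0.npy");X=cloud(m,d)
z=X[...,2]
for nm,(u,v) in dict(a=(236,294),b=(327,302),far=(64,155)).items():
    w=np.zeros(z.shape,bool);w[v-32:v+32,max(u-32,0):u+32]=1
    print(nm,"z ctr",z[v,u],X[v,u],"table",np.nanmedian(z[w]))
    k=(w&(z>0.010)&(z<0.05)).astype(np.uint8)
    n,l,st,_=cv2.connectedComponentsWithStats(k)
    i=l[v,u];q=X[l==i];print(i,len(q),rect(q[:,:2]),np.nanpercentile(q[:,2],[10,50,90]))
c=cv2.resize(p[170:370,190:460],None,fx=2.9,fy=2.9,interpolation=cv2.INTER_CUBIC);cv2.imwrite("pics/top0z.png",c)
E
```

```text
a z ctr 0.02238512828191319 [0.4496435  0.22306241 0.02238513] table 0.001420946911215637
2 742 (array([451.3, 221.6]), array([75.9, 46.5]), -13.6) [0.01911848 0.0224854  0.02580268]
b z ctr 0.014639868222496633 [0.43401249 0.02412918 0.01463987] table 0.0011167949390102905
1 568 (array([435.1,  22.2]), array([90.8, 30. ]), -15.1) [0.01499449 0.01836103 0.02178211]
far z ctr 0.023450551899013128 [0.77019732 0.64544014 0.02345055] table -0.008264239457919764
2 419 (array([774.9, 653.8]), array([63.6, 43.1]), -24.8) [0.01608534 0.02045615 0.02403077]
```

Run:
```python
from h import *
m=camera_model("side");d=np.load("pics/side0.npy");X=cloud(m,d);z=X[...,2]
k=((z>0.012)&(z<0.04)).astype(np.uint8);n,l,st,c=cv2.connectedComponentsWithStats(k)
for i in range(1,n):
    if st[i,4]>150: q=X[l==i];print(c[i].round(),st[i,4],rect(q[:,:2]),np.nanpercentile(q[:,2],[50,95]).round(4))
```

```text
[450.  54.] 1437 (array([2095.9, 1934. ]), array([2998.5,   51.2]), 89.9) [0.0263 0.0386]
[44. 21.] 191 (array([  11.1, 4065.9]), array([443.3, 243.7]), 8.8) [0.0261 0.0388]
[557. 113.] 276 (array([1844.7,  369.5]), array([152.6,  64. ]), 77.6) [0.0273 0.0385]
[621. 112.] 259 (array([2095.6,  235.6]), array([167.1,  25.4]), -88.9) [0.0258 0.0386]
[138. 150.] 474 (array([292.5, 875.3]), array([122.4, 100.7]), 76.9) [0.0305 0.0388]
[289. 159.] 220 (array([739.6, 565.2]), array([262.5,  64.2]), 26.2) [0.0135 0.0164]
[ 99. 155.] 434 (array([160.2, 913.9]), array([115.2,  69.2]), -9.1) [0.0322 0.037 ]
[346. 182.] 299 (array([806.4, 305.5]), array([123.4,  57.3]), -26.1) [0.0293 0.038 ]
[168. 187.] 270 (array([333.6, 578.4]), array([134.5,  73.1]), -38.9) [0.0157 0.0183]
[187. 207.] 656 (array([361.5, 440.3]), array([345.2,  83.3]), -13.8) [0.0138 0.0161]
[348. 202.] 159 (array([763.2, 226.2]), array([66.8, 34.9]), 80.6) [0.0262 0.0377]
[379. 222.] 349 (array([781.6,  97.4]), array([99.4, 57.2]), 50.7) [0.021  0.0282]
[245. 234.] 388 (array([450.4, 220.7]), array([75.3, 50.5]), -14.5) [0.0212 0.0236]
[424. 258.] 254 (array([793.2, -83.4]), array([166.9,  35. ]), -76.2) [0.0154 0.0297]
[459. 276.] 1437 (array([ 807.8, -178.5]), array([357.7, 118.9]), -47.0) [0.0271 0.0387]
[171. 274.] 686 (array([239.9, 145.4]), array([157.5,  54.1]), 5.7) [0.0287 0.0386]
[269. 283.] 426 (array([433.8,  20.5]), array([90.1, 34.3]), -14.7) [0.0173 0.0195]
[257. 343.] 937 (array([ 344.8, -130.6]), array([265.8,  25.1]), -88.8) [0.0173 0.0244]
[353. 326.] 201 (array([ 532.8, -185.1]), array([45.7, 43.8]), -25.8) [0.0257 0.0383]
[ 66. 389.] 4422 (array([-0.3, -6. ]), array([229.1, 228.2]), 1.8) [0.0133 0.0336]
```

Run:
```python
from h import *
p=cv2.imread("pics/top0.png")
c=cv2.resize(p[180:360,190:470],None,fx=2.8,fy=2.8,interpolation=cv2.INTER_CUBIC);cv2.imwrite("pics/top0z.png",c)
```

```text
(no output)
```

View pics/top0z.png

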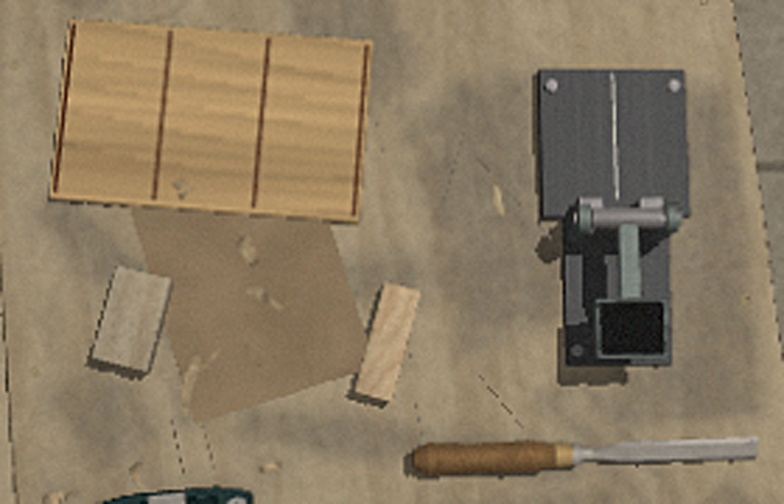

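Run:
```python
from h import *
m=camera_model("top");p=cv2.imread("pics/top0.png");hsv=cv2.cvtColor(p,cv2.COLOR_BGR2HSV)
print("board",hsv[230,250],hsv[215,300],"table",hsv[220,350],hsv[270,210],"bed",hsv[215,390],hsv[240,425])
def comp(k,u,v):
    n,l=cv2.connectedComponents(k.astype(np.uint8));return l==l[v,u]
bed=comp((hsv[...,1]<50)&(hsv[...,2]<125),390,225)
ys,xs=np.nonzero(bed);print("bed px",xs.min(),xs.max(),ys.min(),ys.max(),bed.sum())
bb=bed.copy();bb[256:]=0
ys,xs=np.nonzero(bb)
W=plane(m,np.c_[xs,ys],.012);print("bed part",rect(W[:,:2]))
# line pixels: bright in bed
pts=[]
for v in range(212,248):
    r=p[v,402:416].astype(float).mean(1);b=np.clip(r-np.median(r)-8,0,None)
    if b.max()>15: pts.append(((b*np.arange(402,416)).sum()/b.sum(),v))
L=plane(m,pts,.012)[:,:2];vx,vy,x0,y0=cv2.fitLine(L.astype(np.float32),cv2.DIST_HUBER,0,.01,.01).ravel()
print("line n",len(L),"yaw",np.degrees(np.arctan2(vy,vx)),x0*1000,y0*1000)
q=np.array([[70,19],[372,41],[358,222],[50,200]])/2.8+[190,180]
B=plane(m,q,.008);print("board",B.round(4),B.mean(0).round(4),rect(B[:,:2]))
# inlay lines: ends
li=np.array([[170,33],[154,197],[268,42],[254,206]])/2.8+[190,180];I=plane(m,li,.008)
print(I.round(4),np.degrees(np.arctan2(*(I[0]-I[1])[:2][::-1])),np.degrees(np.arctan2(*(I[2]-I[3])[:2][::-1])),I.mean(0))
q=np.array([[540,70],[685,70],[688,218],[541,218]])/2.8+[190,180];print("bedcorners",plane(m,q,.012).round(4))
q=np.array([[599,298],[663,300],[663,355],[601,355]])/2.8+[190,180];print("pad",plane(m,q,.068).round(4))
```

```text
board [ 17 108 167] [ 17 106 190] table [ 16  65 130] [ 18  71 147] bed [135   6  86] [10  9 82]
bed px 382 436 205 310 4287
bed part (array([ 596.7, -160.3]), array([123.1, 115.2]), -89.9)
line n 36 yaw 0.31098017 595.9356 -161.13846
board [[0.6951 0.2803 0.008 ]
 [0.6776 0.0336 0.008 ]
 [0.5293 0.0444 0.008 ]
 [0.5455 0.2909 0.008 ]] [0.6119 0.1623 0.008 ] (array([611.6, 162.3]), array([247.4, 150. ]), 85.9)
[[0.6835 0.1979 0.008 ]
 [0.5485 0.2072 0.008 ]
 [0.6763 0.1179 0.008 ]
 [0.5418 0.1272 0.008 ]] -3.965335302141306 -3.9423452303514104 [0.61252079 0.162565   0.008     ]
bedcorners [[ 0.6534 -0.1024  0.012 ]
 [ 0.6545 -0.2215  0.012 ]
 [ 0.5328 -0.2198  0.012 ]
 [ 0.5325 -0.1011  0.012 ]]
pad [[ 0.4634 -0.1375  0.068 ]
 [ 0.4618 -0.1866  0.068 ]
 [ 0.4201 -0.1856  0.068 ]
 [ 0.4203 -0.1383  0.068 ]]
```

```bash
cat >> h.py <<'E'
def go(x,y,z,yaw):
    """print tool-axis turn (rad about z, plus tilt fix) and shift mm, to put TCP at x,y,z (mm) with tool y at yaw deg"""
    o=get_obs();R=Ro.from_quat(o["ee_rot"]).as_matrix();p=o["position"]*1000
    a=np.radians(yaw);ty=np.array([np.cos(a),np.sin(a),0]);tz=np.array([0,0,-1.]);G=np.c_[np.cross(ty,tz),ty,tz]
    w=Ro.from_matrix(R.T@G).as_rotvec()
    print("t",round(float(o["clock"]),2),"tcp",p.round(1),"yaw",round(np.degrees(np.arctan2(R[1,1],R[0,1])),2),"F",o["ft_force"].round(1),"w",round(float(o["grip_width"]),3))
    print("turn",w.round(4),"| shift after turn",(G.T@(np.array([x,y,z])-p)).round(1),"| before",(R.T@(np.array([x,y,z])-p)).round(1))
E
python3 - <<'E'
from h import *
import workcell;print([n for n in dir(workcell) if n[0]!='_'])
try: print(finger_overhang)
except Exception as e: print(e)
go(451,221,160,76)
E
```

```text
['MotionError', 'camera', 'camera_model', 'finger_overhang', 'get_obs', 'hand_in']
0.025
t 0.15 tcp [252.9 571.3 255.7] yaw 66.12 F [ 0.3  0.5 -0.4] w 1.002
turn [-1.000e-03 -1.000e-04 -1.724e-01] | shift after turn [-276.9 -292.    95.7] | before [-322.9 -240.    96. ]
```

```bash
python3 -m creep '[[0,0,-0.0862,0,0,0,0],[0,0,-0.0862,0,0,0,0],[0,0,0,-34.6,-36.5,0,0],[0,0,0,-34.6,-36.5,0,0],[0,0,0,-34.6,-36.5,0,0],[0,0,0,-34.6,-36.5,0,0],[0,0,0,-34.6,-36.5,0,0],[0,0,0,-34.6,-36.5,0,0]]'
python3 - <<'E'
from h import *
go(451,221,160,76)
E
```

```text
clock: 0.95
position: [0.4011, 0.3083, 0.2563]
ee_rot: [0.122, 0.993, 0.0, -0.0]
ft_force: [1.0, 0.0, 0.5]
grip_width: 0.998
t 0.95 tcp [401.1 308.3 256.3] yaw 76.0 F [1.  0.  0.5] w 0.998
turn [ 0.0003 -0.0001 -0.0001] | shift after turn [-69.5 -72.7  96.3] | before [-69.5 -72.7  96.3]
```

```bash
python3 -m creep '[[0,0,0,-35,-36,20,0],[0,0,0,-34.5,-36.5,20,0],[0,0,0,0,0,20,0],[0,0,0,0,0,0,0],[0,0,0,0,0,0,0]]'
python3 - <<'E'
from h import *
o=get_obs();p,d=camera("wrist");cv2.imwrite("pics/w1.png",p);np.save("pics/w1.npy",d)
m=camera_model("wrist");X=cloud(m,d,o);z=X[...,2];print(o["position"],np.nanmedian(z))
k=((z>0.01)&(z<0.03)).astype(np.uint8);n,l,st,c=cv2.connectedComponentsWithStats(k)
for i in range(1,n):
    if st[i,4]>1500: q=X[l==i];print(c[i].round(),st[i,4],rect(q[:,:2]),np.nanpercentile(q[:,2],[5,50,95]).round(4))
E
```

```text
clock: 1.45
position: [0.4463, 0.2305, 0.1996]
ee_rot: [0.121, 0.993, -0.0, -0.0]
ft_force: [-0.1, 0.5, 0.9]
grip_width: 1.003
[0.4462501  0.23049384 0.19957033] 0.000312759693267356
[184.  34.] 3335 (array([311.9, 181.8]), array([129.8,  43.6]), 75.0) [0.0102 0.0119 0.0284]
[566. 128.] 11788 (array([440.1, 419.4]), array([195.1,  47.6]), 4.3) [0.0112 0.0136 0.015 ]
[308. 220.] 6601 (array([453.1, 222.7]), array([75.1, 45.3]), -13.6) [0.0205 0.0218 0.0229]
[ 49. 259.] 4767 (array([437.2,  22.5]), array([91. , 31.3]), -15.3) [0.0126 0.0174 0.0187]
```

View pics/w1.png

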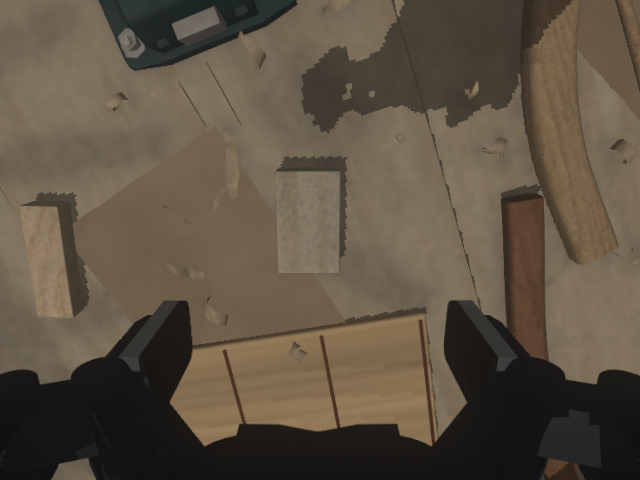

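The wrist view shows blank_45 at (308,220), blank_30 at (48,259), and the board at the bottom. The blank_45 centre measures (453,222.7) mm, and its long axis lies at -13.6°.

Run:
```python
from h import *
go(452.6,222.3,29,76.4)
```

```text
t 1.5 tcp [446.5 231.  200.2] yaw 76.1 F [ 0.1 -0.5 -0.7] w 0.996
turn [ 0.0008  0.0003 -0.0052] | shift after turn [ -8.   -7.  171.2] | before [ -8.   -7.1 171.2]
```

```bash
python3 -m creep '[[0,0,-0.005,-8,-7,0,0],[0,0,0,0,0,40,0],[0,0,0,0,0,40,0],[0,0,0,0,0,40,0],[0,0,0,0,0,30,0],[0,0,0,0,0,16,0],[0,0,0,0,0,0,0]]'
python3 - <<'E'
from h import *
go(452.6,222.3,29,76.4)
o=get_obs();p,d=camera("wrist");cv2.imwrite("pics/w2.png",p)
E
```

```text
clock: 2.2
position: [0.452, 0.2205, 0.0318]
ee_rot: [0.119, 0.993, -0.001, -0.001]
ft_force: [-0.8, 0.0, 0.9]
grip_width: 0.998
t 2.2 tcp [452.  220.5  31.8] yaw 76.35 F [-0.8  0.   0.9] w 0.998
turn [-0.0024 -0.002  -0.0009] | shift after turn [-0.1  1.9  2.8] | before [-0.1  1.9  2.8]
```

View pics/w2.png

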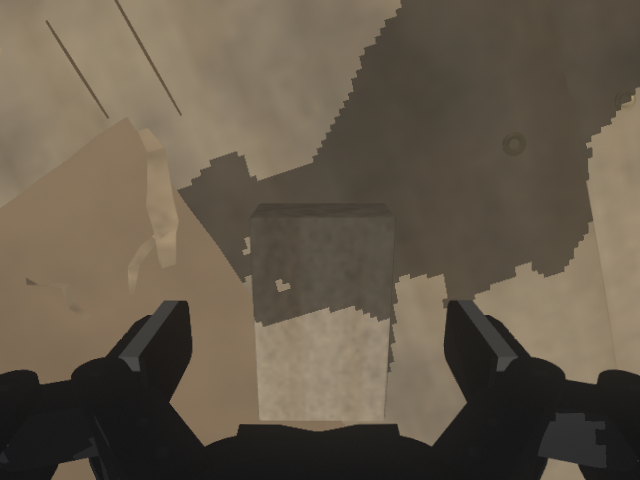

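The blank is centred between the fingers, at columns 250-392 in picture w2. I'll close the gripper.

```bash
python3 -m creep '[[0,0,0,0,1.5,2,60],[0,0,0,0,0,0,150],[0,0,0,0,0,0,255],[0,0,0,0,0,0,255],[0,0,0,0,0,0,255],[0,0,0,0,0,0,255],[0,0,0,0,0,0,255]]' 30; python3 -m creep '[[0,0,0,0,0,0,255],[0,0,0,0,0,-20,255],[0,0,0,0,0,-30,255],[0,0,0,0,0,-40,255],[0,0,0,0,0,-40,255],[0,0,0,0,0,0,255]]'
python3 - <<'E'
from h import *
# blank_45 centre on bed: stop (544.5,-161)+ 37.5+2
go(640,-161,150,90.3)
o=get_obs();p,d=camera("wrist");cv2.imwrite("pics/w3.png",p)
E
```

```text
clock: 2.95
position: [0.4538, 0.2229, 0.0324]
ee_rot: [0.119, 0.993, 0.001, 0.001]
ft_force: [-0.7, 0.4, 6.2]
grip_width: 0.524
clock: 3.55
position: [0.4557, 0.2238, 0.167]
ee_rot: [0.12, 0.993, 0.003, 0.003]
ft_force: [0.4, 0.5, -0.8]
grip_width: 0.522
t 3.55 tcp [455.7 223.8 167. ] yaw 76.27 F [ 0.4  0.5 -0.8] w 0.522
turn [ 0.0062  0.0069 -0.2449] | shift after turn [-182.3 -385.7   17. ] | before [-270.3 -330.1   16.3]
```

View pics/w3.png

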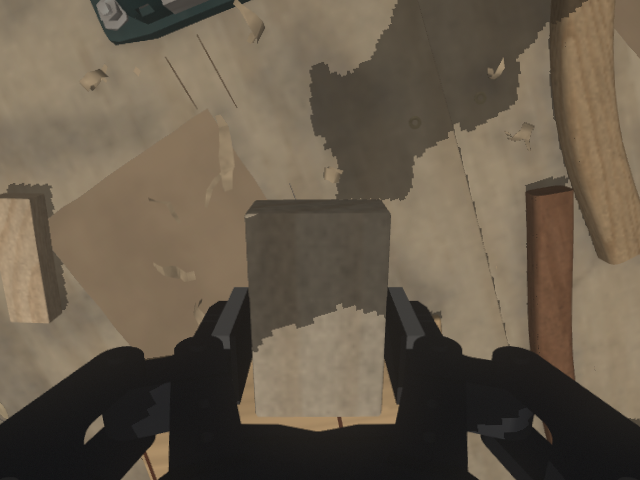

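Blank_45 is held, at columns 247-390 and straight. I'll measure where it sits in the tool frame.

```bash
cat >> h.py <<'E'
def held(save=None):
    """blank in tool frame: near-surface points beneath the fingers"""
    o=get_obs();p,d=camera("wrist");m=camera_model("wrist")
    if save: cv2.imwrite(save,p)
    X=cloud(m,d,dict(ee_rot=[0,0,0,1],position=[0,0,0]))  # tool frame
    hsv=cv2.cvtColor(p,cv2.COLOR_BGR2HSV)
    k=(np.abs(X[...,1])<.04)&(X[...,2]>-.02)&(X[...,2]<.06)&(hsv[...,2]>60)&(np.abs(X[...,0])<.07)
    n,l=cv2.connectedComponents(k.astype(np.uint8));s=np.bincount(l.ravel());s[0]=0;i=s.argmax();q=X[l==i]
    print("held n",s[i],"top z mm",(np.nanpercentile(q[:,2],[5,50,95])*1000).round(1),"x ext",(np.nanpercentile(q[:,0],[.5,99.5])*1000).round(1),"y ext",(np.nanpercentile(q[:,1],[.5,99.5])*1000).round(1),rect(q[:,:2]))
E
python3 - <<'E'
from h import *
held()
E
```

```text
held n 31192 top z mm [ 9.3 10.7 14.3] x ext [-36.1  38. ] y ext [-26.4  28.9] (array([0.4, 1.3]), array([75.8, 57.8]), -0.3)
```

```bash
python3 -m creep '[[0.003,0.0035,-0.1225,-10,-30,0,255],[0.003,0.0035,-0.1225,-10,-30,0,255],[0,0,0,-10,-40,0,255],[0,0,0,-15,-40,0,255],[0,0,0,-15,-40,0,255],[0,0,0,-15,-40,0,255],[0,0,0,-15,-40,0,255],[0,0,0,0,0,0,255]]'
python3 - <<'E'
from h import *
go(594,-161,100,90.3)
E
```

```text
clock: 4.45
position: [0.5334, -0.0462, 0.1605]
ee_rot: [0.001, 1.0, -0.004, -0.005]
ft_force: [0.0, -0.3, -1.2]
grip_width: 0.524
t 4.45 tcp [533.4 -46.2 160.5] yaw 89.87 F [ 0.  -0.3 -1.2] w 0.524
turn [-0.0081 -0.0091 -0.0075] | shift after turn [ -60.  -115.1   60.5] | before [ -61.4 -114.2   60.9]
```

```bash
python3 -m creep '[[0,0,-0.007,-20,-38,0,255],[0,0,0,-20,-38,0,255],[0,0,0,-20,-38,20,255],[0,0,0,0,0,20,255],[0,0,0,0,0,10,255],[0,0,0,0,0,0,255],[0,0,0,0,0,0,255]]'
python3 - <<'E'
from h import *
for i in range(3):
    go(594,-161,100,90.3); camera("top")
E
```

```text
clock: 5.15
position: [0.594, -0.152, 0.112]
ee_rot: [-0.007, 1.0, -0.002, -0.004]
ft_force: [0.2, 0.1, -0.5]
grip_width: 0.523
t 5.15 tcp [ 594. -152.  112.] yaw 90.81 F [ 0.2  0.1 -0.5] w 0.523
turn [-0.0044 -0.008   0.0089] | shift after turn [ 0.1 -9.  12. ] | before [ 0.1 -8.9 12.1]
t 5.2 tcp [ 594.4 -152.2  112.7] yaw 90.81 F [-0.2 -0.1 -0.3] w 0.522
turn [-0.0046 -0.0068  0.0088] | shift after turn [ 0.5 -8.8 12.7] | before [ 0.5 -8.7 12.7]
t 5.25 tcp [ 594.6 -152.4  113. ] yaw 90.8 F [ 0.6  0.1 -0.1] w 0.521
turn [-0.0047 -0.0062  0.0087] | shift after turn [ 0.6 -8.6 13. ] | before [ 0.6 -8.6 13. ]
```

```bash
python3 -m creep '[[-0.0045,-0.006,0.0087,0,-8.6,0,255],[0,0,0,0,0,10,255],[0,0,0,0,0,0,255],[0,0,0,0,0,0,255]]'
python3 - <<'E'
from h import *
go(594,-161,100,90.3)
held("pics/w4.png");go(594,-161,100,90.3)
p,d=camera("top");cv2.imwrite("pics/top4.png",cv2.resize(p[180:340,350:470],None,fx=4,fy=4,interpolation=cv2.INTER_CUBIC))
E
```

```text
clock: 5.7
position: [0.5939, -0.1618, 0.1015]
ee_rot: [-0.002, 1.0, -0.0, -0.001]
ft_force: [-0.4, 1.3, -0.5]
grip_width: 0.517
t 5.7 tcp [ 593.9 -161.8  101.5] yaw 90.21 F [-0.4  1.3 -0.5] w 0.517
turn [-0.0003 -0.0026 -0.0015] | shift after turn [-0.2  0.8  1.5] | before [-0.2  0.8  1.5]
held n 31343 top z mm [ 9.2 10.7 14.4] x ext [-36.5  37.8] y ext [-26.9  28.8] (array([0.1, 1.8]), array([76. , 59.5]), -0.5)
t 5.75 tcp [ 594.1 -161.8  101.7] yaw 90.23 F [-0.1 -0.5 -0.2] w 0.518
turn [-0.0004 -0.0021 -0.0013] | shift after turn [0.1 0.8 1.7] | before [0.1 0.8 1.7]
```

View pics/w4.png

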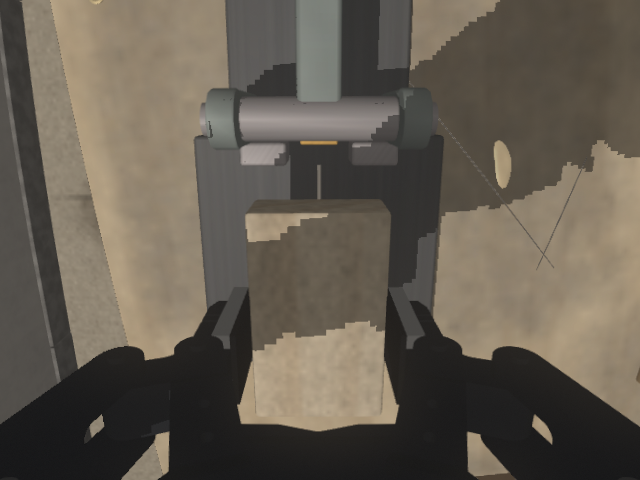

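Run:
```python
from h import *
o=get_obs();m=camera_model("wrist")
print(plane(m,[[319,168],[319,197]],.012,o).round(4).tolist())
print("plates top",plane(m,[[242,165],[288,165],[350,165],[397,165],[242,144],[397,144]],.034,o).round(4).tolist())
p,d=camera("wrist");X=cloud(m,d,o)
print("blank front bottom? ",X[190:215:4,319].round(4).tolist())
print(X[150:166:3,265].round(4).tolist(),X[150:170:3,375].round(4).tolist())
print("bed",np.nanmedian(X[230:300,215:225].reshape(-1,3),0),np.nanmedian(X[170:185,305:312].reshape(-1,3),0))
# line columns subpixel
g=p[168:196,305:335].astype(float).mean(2);b=np.clip(g-np.median(g,1,keepdims=True)-10,0,None);c=(b*np.arange(305,335)).sum(1)/b.sum(1);print(c.round(1))
```

```text
[[0.553, -0.1604, 0.012], [0.5672, -0.1603, 0.012]]
plates top [[0.5491, -0.1936, 0.034], [0.5491, -0.1738, 0.034], [0.549, -0.1472, 0.034], [0.5488, -0.127, 0.034], [0.5402, -0.1932, 0.034], [0.5399, -0.1274, 0.034]]
blank front bottom?  [[0.5637, -0.1603, 0.0123], [0.5658, -0.1603, 0.0113], [0.5677, -0.1603, 0.012], [0.5565, -0.1606, 0.0768], [0.5564, -0.1606, 0.0838], [0.5566, -0.1606, 0.0885], [0.5573, -0.1606, 0.0909]]
[[0.5428, -0.1837, 0.0327], [0.5441, -0.1836, 0.0334], [0.5454, -0.1837, 0.0331], [0.5466, -0.1837, 0.0334], [0.5478, -0.1836, 0.034], [0.5518, -0.1864, 0.0112]] [[0.5425, -0.1367, 0.0342], [0.5439, -0.1365, 0.0329], [0.5451, -0.1365, 0.0337], [0.5463, -0.1365, 0.0339], [0.5477, -0.1364, 0.0331], [0.5515, -0.1334, 0.0114], [0.5528, -0.1335, 0.0126]]
bed [ 0.60268339 -0.21120729  0.01167123] [ 0.5575041  -0.16569007  0.01174833]
[318.3 318.3 318.3 318.4 318.4 318.4 318.4 318.4 318.4 318.4 318.4 318.4
 318.4 318.4 318.4 318.4 318.4 318.4 318.4 318.4 318.4 318.4 318.4 318.4
 318.4 318.4 318.4 318.4]
```

View pics/top4.png

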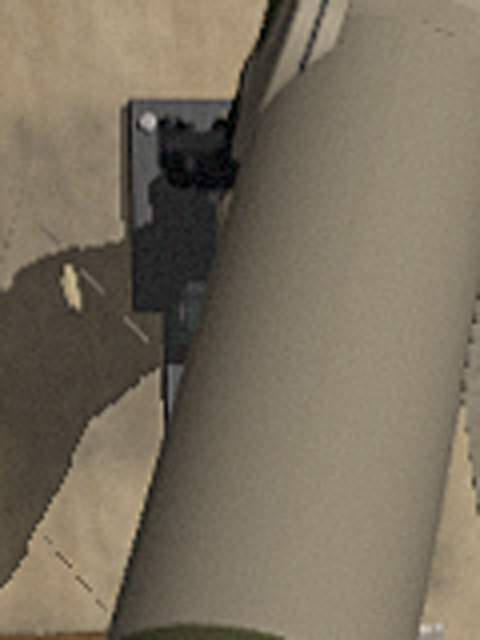

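Wrist view w4 shows the stop plates at (264,155) and (374,155), the scribed line at column 318.4, and the blank's front edge at row 200. The blank is already on the line, about 8 mm short of the stop, so I'll lower it.

```bash
python3 -m creep '[[0,0,0,0,0,25,255],[0,0,0,0,0,20,255],[0,0,0,0,0,7,255],[0,0,0,0,0,0,255],[0,0,0,0,0,0,255]]'; python3 -m creep '[[0,0,0,0,0,2,255],[0,0,0,0,0,0,255]]';python3 -m creep '[[0,0,0,0,0,2,255],[0,0,0,0,0,0,255]]'; python3 -m creep '[[0,0,0,0,0,1,255],[0,0,0,0,0,0,255]]'
```

```text
clock: 6.35
position: [0.5947, -0.1621, 0.0509]
ee_rot: [-0.002, 1.0, -0.0, -0.0]
ft_force: [-0.2, -0.1, -0.0]
grip_width: 0.522
clock: 6.55
position: [0.5945, -0.162, 0.0486]
ee_rot: [-0.002, 1.0, -0.0, -0.0]
ft_force: [-0.2, 0.1, -0.3]
grip_width: 0.521
clock: 6.75
position: [0.5941, -0.1618, 0.0459]
ee_rot: [-0.002, 1.0, -0.0, -0.001]
ft_force: [0.6, 1.0, 0.0]
grip_width: 0.522
clock: 6.95
position: [0.594, -0.1619, 0.0449]
ee_rot: [-0.002, 1.0, -0.0, -0.001]
ft_force: [1.1, 0.2, -0.6]
grip_width: 0.52
```

Now I'll move toward the stop, staying about 0.5 mm off the bed (tool +x is world -x).

```bash
python3 -m creep '[[0,0,0,4,0,0,255],[0,0,0,2,0,0,255],[0,0,0,0,0,0,255]]'; python3 -m creep '[[0,0,0,1,0,0,255],[0,0,0,0,0,0,255]]';python3 -m creep '[[0,0,0,1,0,0,255],[0,0,0,0,0,0,255]]'
python3 - <<'E'
from h import *
held("pics/w5.png")
E
```

```text
clock: 7.25
position: [0.5877, -0.162, 0.045]
ee_rot: [-0.002, 1.0, -0.0, -0.001]
ft_force: [0.4, 0.5, -1.4]
grip_width: 0.523
clock: 7.45
position: [0.5871, -0.1619, 0.045]
ee_rot: [-0.002, 1.0, -0.0, -0.001]
ft_force: [-0.4, 0.7, -1.0]
grip_width: 0.521
clock: 7.65
position: [0.5865, -0.1619, 0.0452]
ee_rot: [-0.002, 1.0, -0.0, -0.0]
ft_force: [1.7, -0.1, 0.1]
grip_width: 0.522
held n 56889 top z mm [-19.5  10.5  33.5] x ext [-59.2  69.3] y ext [-39.   36.8] (array([ 3.4, -0.1]), array([133.3,  79.9]), 0.1)
```

View pics/w5.png

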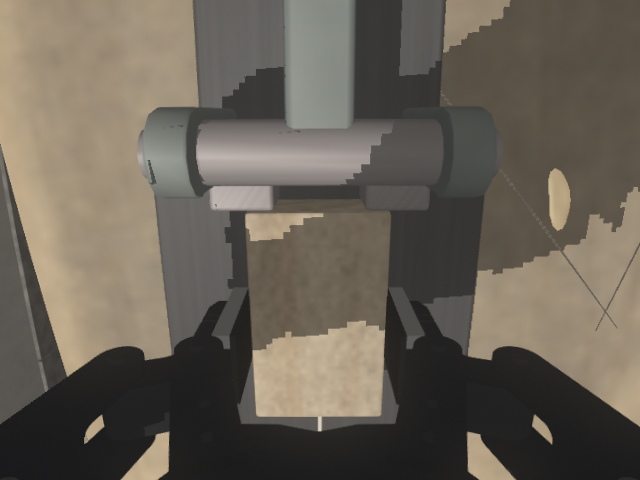

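```bash
python3 -m creep '[[0,0,0,1,0,0,255],[0,0,0,0,0,0,255]]';python3 -m creep '[[0,0,0,1,0,0,255],[0,0,0,0,0,0,255]]'; python3 -m creep '[[0,0,0,0,0,1,255],[0,0,0,0,0,0,255]]'
python3 - <<'E'
from h import *
o=get_obs();p,d=camera("wrist");m=camera_model("wrist");X=cloud(m,d,o);cv2.imwrite("pics/w6.png",p)
print(X[190:225:3,320].round(4).tolist()); print(X[190:212:3,265].round(4).tolist())
E
```

```text
clock: 7.9
position: [0.5864, -0.1619, 0.0454]
ee_rot: [-0.002, 1.0, -0.0, 0.001]
ft_force: [6.4, 0.1, -3.2]
grip_width: 0.52
clock: 8.1
position: [0.5864, -0.1619, 0.0457]
ee_rot: [-0.002, 1.0, -0.001, 0.002]
ft_force: [9.9, -1.4, -3.9]
grip_width: 0.523
clock: 8.3
position: [0.5864, -0.1618, 0.0451]
ee_rot: [-0.002, 1.0, -0.001, 0.002]
ft_force: [7.6, -0.0, 1.1]
grip_width: 0.521
[[0.546, -0.1604, 0.0119], [0.547, -0.1604, 0.0123], [0.5483, -0.1604, 0.0111], [0.5489, -0.1604, 0.0137], [0.5489, -0.1604, 0.0191], [0.549, -0.1604, 0.0233], [0.5486, -0.1605, 0.0297], [0.5488, -0.1605, 0.033], [0.5494, -0.1605, 0.0341], [0.5506, -0.1605, 0.0333], [0.5512, -0.1605, 0.0347], [0.5523, -0.1605, 0.0341]]
[[0.5422, -0.1772, 0.0335], [0.5432, -0.1772, 0.0334], [0.5439, -0.1771, 0.0343], [0.545, -0.1773, 0.0335], [0.5459, -0.1773, 0.0336], [0.5465, -0.1771, 0.0349], [0.5478, -0.1774, 0.0333], [0.5491, -0.1776, 0.0318]]
```

```bash
python3 -m creep '[[0,0,0,-1,0,0.5,255],[0,0,0,0,0,0,255]]';python3 -m creep '[[0,0,0,0,0,0.5,255],[0,0,0,0,0,0,255]]'; python3 -m creep '[[0,0,0,0,0,0.5,255],[0,0,0,0,0,0,255]]'
```

```text
clock: 8.55
position: [0.5865, -0.1619, 0.0445]
ee_rot: [-0.002, 1.0, -0.0, 0.001]
ft_force: [3.4, 0.9, 4.1]
grip_width: 0.525
clock: 8.75
position: [0.5865, -0.1619, 0.0445]
ee_rot: [-0.002, 1.0, -0.0, 0.001]
ft_force: [2.1, 0.2, 10.1]
grip_width: 0.52
clock: 8.95
position: [0.5865, -0.1619, 0.0445]
ee_rot: [-0.002, 1.0, -0.0, 0.001]
ft_force: [-1.0, 1.8, 14.7]
grip_width: 0.521
```

```bash
python3 -m creep '[[0,0,0,0,0,-1,255],[0,0,0,0,0,0,100],[0,0,0,0,0,0,50],[0,0,0,0,0,0,0],[0,0,0,0,0,0,0],[0,0,0,0,0,0,0],[0,0,0,0,0,-10,0],[0,0,0,0,0,-30,0]]'; python3 -m creep '[[0,0,0,0,0,-40,0],[0,0,0,0,0,-30,0],[0,0,0,0,0,0,0],[0,0,0,0,0,0,0]]';python3 - <<'E'
from h import *
o=get_obs();p,d=camera("wrist");m=camera_model("wrist");X=cloud(m,d,o);cv2.imwrite("pics/w7.png",p)
z=X[...,2];k=((z>0.030)&(z<0.038)).astype(np.uint8);n,l,st,c=cv2.connectedComponentsWithStats(k)
for i in range(1,n):
    if st[i,4]>300: q=X[l==i];print(c[i].round(),st[i,4],rect(q[:,:2]),np.nanpercentile(q[:,2],[5,50,95]).round(4),q[:,0].min())
go(443,-161,150,90.3)
E
```

```text
clock: 9.75
position: [0.5834, -0.1615, 0.0819]
ee_rot: [-0.002, 1.0, 0.0, -0.003]
ft_force: [0.1, 0.5, 0.3]
grip_width: 0.999
clock: 10.15
position: [0.5856, -0.1619, 0.1545]
ee_rot: [-0.002, 1.0, -0.0, 0.0]
ft_force: [-0.3, 0.8, 0.3]
grip_width: 0.999
[318. 222.] 11022 (array([ 581.4, -160.7]), array([84.8, 68.3]), 0.2) [0.0327 0.0338 0.0349] 0.5388418587904643
t 10.2 tcp [ 585.  -161.7  153.3] yaw 90.23 F [-0.3 -0.3  0.1] w 1.0
turn [-0.0002 -0.002  -0.0012] | shift after turn [142.    1.4   3.3] | before [142.    1.3   3.6]
```

View pics/w7.png

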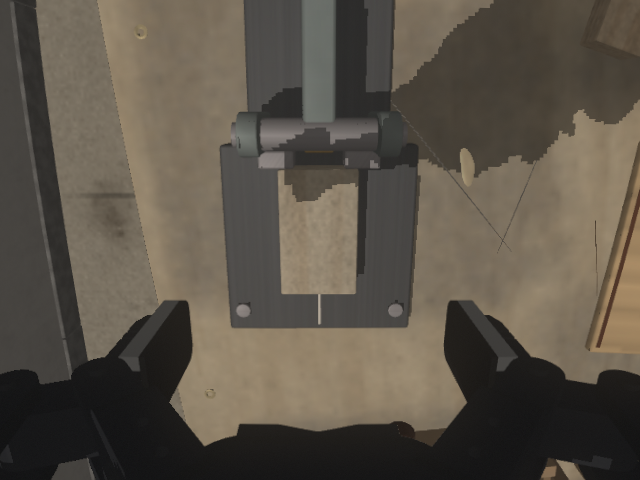

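Blank_45 lies flat on the bed at (318,232), on the scribed line with its end against the plates. Next is the pedal.

```bash
python3 -m creep '[[0,0,0,35,0.5,0,100],[0,0,0,36,0.5,0,200],[0,0,0,36,0,0,255],[0,0,0,35,0,0,255],[0,0,0,0,0,0,255],[0,0,0,0,0,0,255]]';python3 - <<'E'
from h import *
p,d=camera("top");m=camera_model("top");cv2.imwrite("pics/top7.png",p)
o=get_obs();p,d=camera("wrist");m=camera_model("wrist");X=cloud(m,d,o);cv2.imwrite("pics/w8.png",p)
go(443.5,-161,93,90.3)
E
```

```text
clock: 10.8
position: [0.4427, -0.1612, 0.1533]
ee_rot: [-0.002, 1.0, 0.0, -0.001]
ft_force: [0.8, 0.9, 0.5]
grip_width: 0.008
t 10.9 tcp [ 443.9 -161.2  153.5] yaw 90.26 F [-0.8 -0.3  0.6] w 0.002
turn [-0.0007 -0.0019 -0.0007] | shift after turn [ 0.4  0.2 60.5] | before [ 0.2  0.2 60.5]
```

View pics/w8.png

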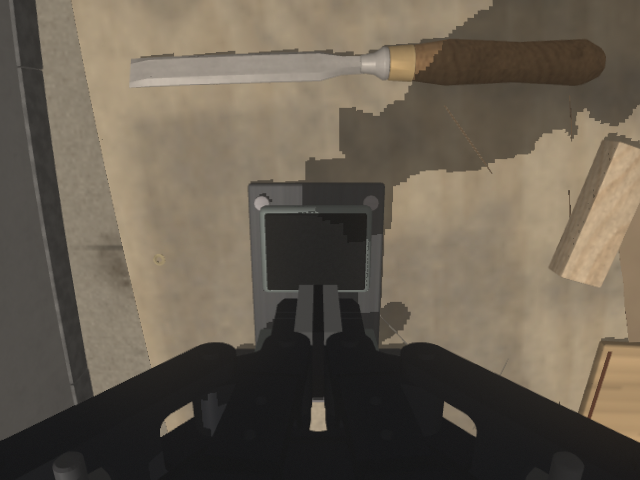

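View pics/top7.png

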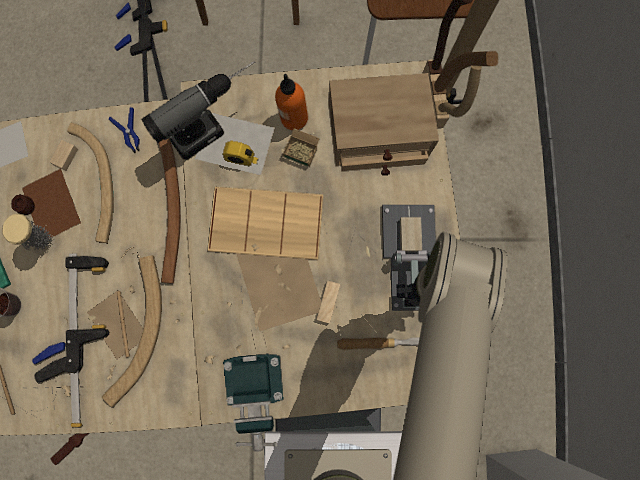

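```bash
python3 - <<'E'
from h import *
o=get_obs();m=camera_model("wrist");P=plane(m,[[265,213],[367,213],[367,291],[266,291]],.066,o);print(P.round(4).tolist(),P.mean(0))
p,d=camera("wrist");X=cloud(m,d,o);print(X[215:295:10,285].round(4).tolist())
E
python3 -m creep '[[0,0,0,0,0,25,255],[0,0,0,0,0,20,255],[0,0,0,0,0,10,255],[0,0,0,0,0,0,255]]'
```

```text
[[0.4244, -0.1862, 0.066], [0.4241, -0.1363, 0.066], [0.4652, -0.1348, 0.066], [0.4655, -0.1868, 0.066]] [ 0.44480616 -0.16103453  0.066     ]
[[0.4251, -0.1763, 0.0668], [0.4299, -0.1763, 0.0677], [0.4351, -0.1764, 0.0675], [0.4401, -0.1765, 0.0677], [0.4453, -0.1766, 0.0678], [0.4507, -0.1767, 0.0674], [0.456, -0.1767, 0.0677], [0.4613, -0.1768, 0.0679]]
clock: 11.35
position: [0.4427, -0.1614, 0.0974]
ee_rot: [-0.002, 1.0, -0.0, -0.002]
ft_force: [-0.1, 0.3, 0.4]
grip_width: 0.0
```

```bash
python3 -m creep '[[0,0,0,0,0,5,255],[0,0,0,0,0,5,255],[0,0,0,0,0,5,255],[0,0,0,-1,0,5,255],[0,0,0,0,0,0,255]]'; python3 -m creep '[[0,0,0,-1,0,5,255],[0,0,0,0,0,5,255],[0,0,0,-1,0,4,255],[0,0,0,0,0,0,255]]'
python3 - <<'E'
from h import *
o=get_obs();p,d=camera("wrist");m=camera_model("wrist");X=cloud(m,d,o);cv2.imwrite("pics/w9.png",p);go(0,0,0,90)
p,d=camera("side");cv2.imwrite("pics/s9.png",cv2.resize(p[230:390,240:440],None,fx=3.5,fy=3.5))
E
```

```text
clock: 11.85
position: [0.4438, -0.1617, 0.0785]
ee_rot: [-0.002, 1.0, -0.0, -0.001]
ft_force: [-4.7, 0.2, 6.1]
grip_width: -0.002
clock: 12.25
position: [0.4461, -0.1617, 0.0649]
ee_rot: [-0.002, 1.0, -0.0, -0.001]
ft_force: [-4.9, -0.2, 9.3]
grip_width: 0.002
t 12.3 tcp [ 446.1 -161.8   65. ] yaw 90.2 F [-4.   0.3 10.2] w 0.006
turn [-0.0004 -0.0018  0.0035] | shift after turn [446.1 161.8  65. ] | before [445.4 163.4  65.8]
```

View pics/s9.png

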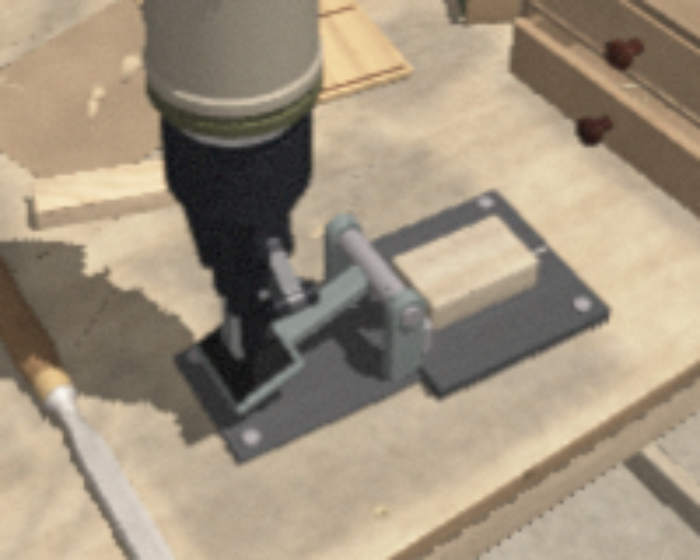

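The side crop shows the pedal most of the way down, with the blank still on the bed. I'll press further.

```bash
python3 -m creep '[[0,0,0,-1,0,4,255],[0,0,0,0,0,3,255],[0,0,0,0,0,0,255]]'; python3 -m creep '[[0,0,0,0,0,2,255],[0,0,0,0,0,0,255]]'; python3 -m creep '[[0,0,0,0,0,2,255],[0,0,0,0,0,0,255]]'
```

```text
clock: 12.65
position: [0.4474, -0.1618, 0.06]
ee_rot: [-0.002, 1.0, 0.0, -0.001]
ft_force: [-17.4, 3.5, 42.8]
grip_width: -0.0
clock: 12.85
position: [0.4477, -0.1619, 0.0593]
ee_rot: [-0.001, 1.0, 0.001, -0.0]
ft_force: [-25.1, 5.4, 62.3]
grip_width: 0.0
clock: 13.05
position: [0.4479, -0.162, 0.0586]
ee_rot: [-0.001, 1.0, 0.001, -0.0]
ft_force: [-33.1, 8.3, 84.0]
grip_width: -0.001
```

The pedal is hard on its end stop, so I'll back off.

```bash
python3 -m creep '[[0,0,0,0,0,-5,255],[0,0,0,1,0,-10,255],[0,0,0,1,0,-10,255],[0,0,0,1,0,-10,255],[0,0,0,0,0,-20,255],[0,0,0,0,0,-30,255],[0,0,0,-25,0,-30,255],[0,0,0,-40,0,0,255]]'; python3 -m creep '[[0,0,0,-40,0,0,255],[0,0,0,-40,0,0,100],[0,0,0,0,0,0,0],[0,0,0,0,0,0,0],[0,0,0,0,0,0,0]]'
python3 - <<'E'
from h import *
o=get_obs();p,d=camera("wrist");m=camera_model("wrist");X=cloud(m,d,o);cv2.imwrite("pics/w10.png",p);print(o["position"],o["grip_width"])
p,d=camera("side");cv2.imwrite("pics/s10.png",cv2.resize(p[230:390,240:440],None,fx=3.5,fy=3.5))
z=X[...,2];k=((z>0.030)&(z<0.038)).astype(np.uint8);n,l,st,c=cv2.connectedComponentsWithStats(k)
for i in range(1,n):
    if st[i,4]>300: q=X[l==i];print(c[i].round(),st[i,4],rect(q[:,:2]),np.nanpercentile(q[:,2],[5,50,95]).round(4),q[:,0].min())
E
```

```text
clock: 13.85
position: [0.5114, -0.162, 0.1733]
ee_rot: [-0.001, 1.0, 0.0, 0.003]
ft_force: [1.7, -0.4, -0.5]
grip_width: 0.002
clock: 14.35
position: [0.5886, -0.1612, 0.1685]
ee_rot: [-0.002, 1.0, -0.0, -0.001]
ft_force: [-1.3, -0.5, 0.8]
grip_width: 0.676
[ 0.58862467 -0.16124073  0.16847366] 0.6763266197881249
[277. 152.] 587 (array([ 543.6, -184.8]), array([20., 10.]), 89.6) [0.032  0.0335 0.0347] 0.5385193160503507
[358. 152.] 584 (array([ 543.4, -137. ]), array([19.8, 10. ]), -89.9) [0.0322 0.0335 0.0347] 0.5384351076404007
[317. 234.] 8710 (array([ 595.4, -161. ]), array([75.4, 45.3]), 0.5) [0.0327 0.0338 0.0349] 0.5576091934553005
```

View pics/w10.png

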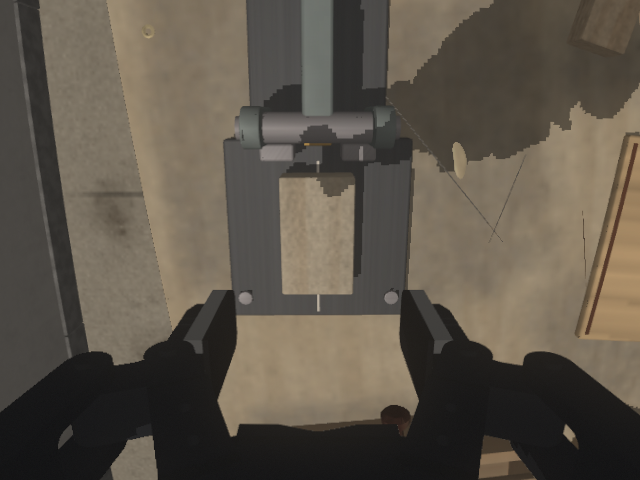

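View pics/s10.png

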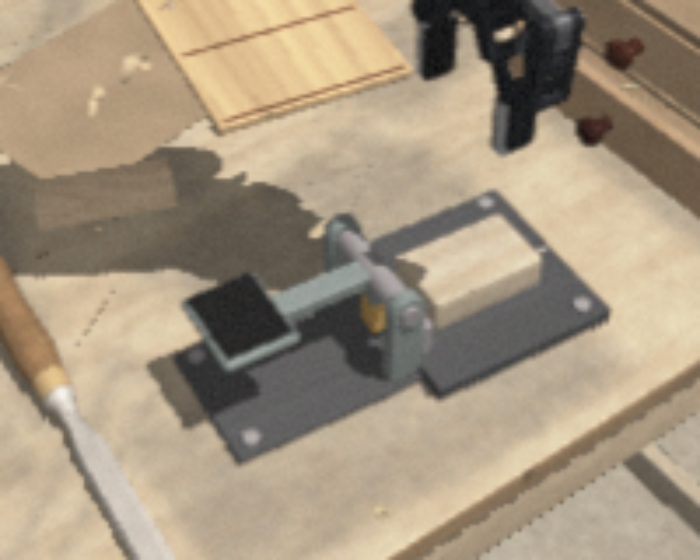

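The die shoved the blank 9 mm back, and its centre is now at (595.4,-161). The pedal has sprung back up. I'll grasp the blank.

```bash
python3 -m creep '[[0,0,0,0,0,0,0],[0,0,0,-7,0,0,0],[0,0,0,0,0,0,0],[0,0,0,0,0,0,0]]'
python3 - <<'E'
from h import *
go(595.4,-161,45,90.4)
E
```

```text
clock: 14.85
position: [0.5964, -0.1608, 0.1685]
ee_rot: [-0.002, 1.0, -0.0, -0.001]
ft_force: [0.2, 0.2, -0.1]
grip_width: 1.001
t 14.85 tcp [ 596.4 -160.8  168.5] yaw 90.24 F [ 0.2  0.2 -0.1] w 1.001
turn [-0.0005 -0.0016 -0.0029] | shift after turn [  1.   -0.2 123.5] | before [  0.8  -0.2 123.5]
```

```bash
python3 -m creep '[[0,0,-0.003,1,0,40,0],[0,0,0,0,0,40,0],[0,0,0,0,0,30,0],[0,0,0,0,0,13,0],[0,0,0,0,0,0,100],[0,0,0,0,0,0,255],[0,0,0,0,0,0,255],[0,0,0,0,0,0,255]]' 30; python3 -m creep '[[0,0,0,0,0,0,255],[0,0,0,0,0,0,255],[0,0,0,0,0,-20,255],[0,0,0,0,0,-40,255],[0,0,0,0,0,-40,255],[0,0,0,0,0,0,255],[0,0,0,0,0,0,255]]'
python3 - <<'E'
from h import *
go(617.5,242.4,140,86.05)
held("pics/w11.png")
E
```

```text
clock: 15.65
position: [0.5964, -0.1613, 0.0475]
ee_rot: [-0.003, 1.0, -0.0, 0.001]
ft_force: [-0.1, -0.3, 7.9]
grip_width: 0.523
clock: 16.35
position: [0.5959, -0.1609, 0.147]
ee_rot: [-0.003, 1.0, -0.0, 0.001]
ft_force: [-0.3, 0.2, -1.2]
grip_width: 0.522
t 16.35 tcp [ 595.9 -160.9  147. ] yaw 90.4 F [-0.3  0.2 -1.2] w 0.522
turn [-0.0004  0.0013  0.0759] | shift after turn [  6.3 403.8   7. ] | before [-24.4 403.1   6.8]
held n 28379 top z mm [12.8 13.8 15.9] x ext [-35.4  38.5] y ext [-21.3  23.1] (array([0.9, 0.9]), array([75.5, 45.5]), -0.3)
```

View pics/w11.png

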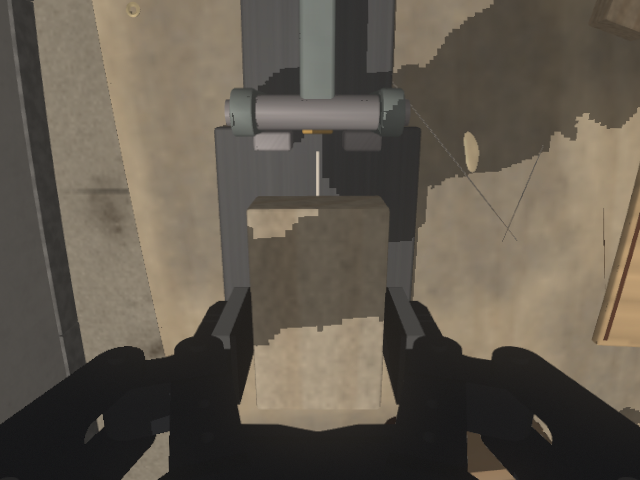

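```bash
python3 -m creep '[[0,0,0.038,0,40,0,255],[0,0,0.038,0,40,0,255],[0,0,0,2,45,0,255],[0,0,0,2,45,0,255],[0,0,0,2,45,0,255],[0,0,0,2,45,0,255],[0,0,0,2,45,0,255],[0,0,0,0,45,0,255]]';python3 -m creep '[[0,0,0,0,20,0,255],[0,0,0,0,0,0,255],[0,0,0,0,0,0,255],[0,0,0,0,0,0,255]]'
python3 - <<'E'
from h import *
go(617.5,242.4,140,86.05)
E
```

```text
clock: 17.2
position: [0.6038, 0.1909, 0.1438]
ee_rot: [0.034, 0.999, -0.001, -0.002]
ft_force: [0.4, -0.5, -1.1]
grip_width: 0.521
clock: 17.6
position: [0.6064, 0.2068, 0.1447]
ee_rot: [0.036, 0.999, -0.001, -0.001]
ft_force: [-0.1, 0.1, 0.4]
grip_width: 0.521
t 17.6 tcp [606.4 206.8 144.7] yaw 85.9 F [-0.1  0.1  0.4] w 0.521
turn [-0.002  -0.0023 -0.0027] | shift after turn [-8.7 36.2  4.7] | before [-8.6 36.3  4.6]
```

```bash
python3 -m creep '[[0,0,-0.002,-4,20,0,255],[0,0,0,-4.5,16,0,255],[0,0,0,0,0,0,255],[0,0,0,0,0,0,255]]'
python3 - <<'E'
from h import *
go(617.5,242.4,140,86.05)
o=get_obs();p,d=camera("wrist");cv2.imwrite("pics/w12.png",p);np.save("pics/w12.npy",d)
E
```

```text
clock: 18.0
position: [0.6174, 0.2428, 0.145]
ee_rot: [0.034, 0.999, -0.001, -0.001]
ft_force: [0.3, -0.9, -0.0]
grip_width: 0.52
t 18.0 tcp [617.4 242.8 145. ] yaw 86.07 F [ 0.3 -0.9 -0. ] w 0.52
turn [-0.0016 -0.0018  0.0003] | shift after turn [-0.1 -0.3  5. ] | before [-0.1 -0.3  5. ]
```

View pics/w12.png

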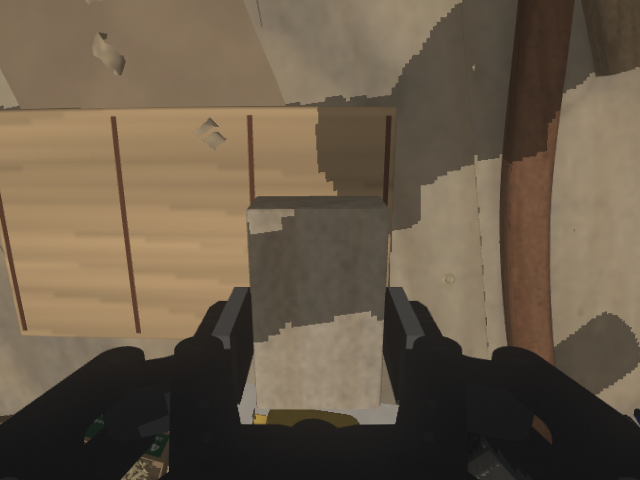

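Run:
```python
from h import *
o=get_obs();m=camera_model("wrist")
P=plane(m,[[249.5,116],[252,193],[389,117],[386,193],[113.5,117],[138,331],[20,108],[395,107]],.008,o)[:,:2]*1000;print(P.round(1).tolist())
for a,b in((0,1),(2,3),(4,5)): v=P[b]-P[a];print(np.degrees(np.arctan2(v[1],v[0])))
for a,b in((0,2),): v=(P[b]-P[a]);print("width dir",np.degrees(np.arctan2(v[1],v[0])),np.linalg.norm(v))
v=P[7]-P[6];print("edge dir",np.degrees(np.arctan2(v[1],v[0])))
th=np.radians(-3.95);ex=np.array([np.cos(th),np.sin(th)]);ey=np.array([-ex[1],ex[0]])
mid=(P[0]+P[2])/2; e=(P[6]+P[7])/2
print("line end y mid",mid,"edge x coord",e@ex,"lines y",P[:6]@ey)
y0=((P[0]+P[1]+P[2]+P[3])/4)@ey; x0=e@ex+75; print("bay0",ex*x0+ey*y0)
print("top est bay0", np.array([612,162.5])+80*ey)
```

```text
[[549.6, 208.7], [594.3, 205.3], [555.6, 288.6], [599.8, 285.5], [543.8, 129.1], [681.4, 118.8], [533.5, 73.0], [550.2, 292.2]]
-4.230199368731295
-3.927518115922724
-4.3081959744031675
width dir 85.68502122931744 80.12977479186311
edge dir 85.62687348292008
line end y mid [552.58198632 248.6097519 ] edge x coord 527.9894777315304 lines y [246.02022806 245.80084959 326.14837711 326.16575817 166.30015168
 165.43749568]
bay0 [621.26080139 243.81686469]
top est bay0 [617.51087267 242.30996355]
```

Bay 0's inlay lines are at columns 249 and 389 in w12, with the board's near edge at row 107. The blank needs a shift of about 4 mm in x.

```bash
python3 -m creep '[[0,0,0.004,-4,0,20,255],[0,0,0,0,0,30,255],[0,0,0,0,0,25,255],[0,0,0,0,0,20,255],[0,0,0,0,0,0,255],[0,0,0,0,0,0,255]]'
python3 - <<'E'
from h import *
go(621.5,242.7,43.5,85.8)
o=get_obs();p,d=camera("wrist");cv2.imwrite("pics/w13.png",p);np.save("pics/w13.npy",d)
E
```

```text
clock: 18.65
position: [0.6213, 0.243, 0.0509]
ee_rot: [0.036, 0.999, -0.001, -0.001]
ft_force: [0.1, -0.2, 0.8]
grip_width: 0.518
t 18.65 tcp [621.3 243.   50.9] yaw 85.85 F [ 0.1 -0.2  0.8] w 0.518
turn [-0.0011 -0.0014  0.0009] | shift after turn [-0.2 -0.3  7.4] | before [-0.2 -0.3  7.4]
```

View pics/w13.png

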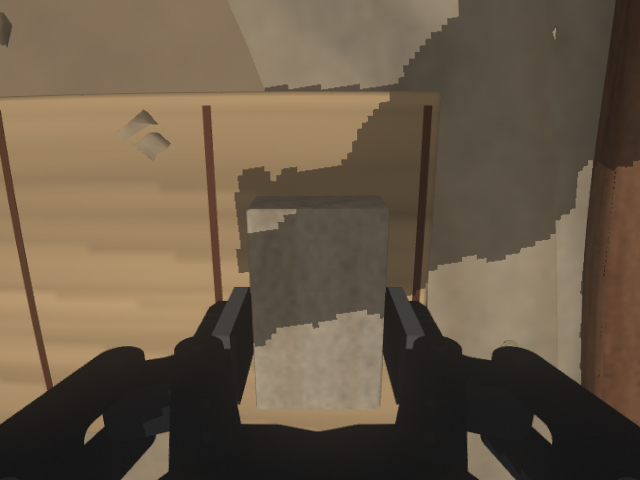

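Centred between the inlays. I'll lower onto the board.

```bash
python3 -m creep '[[0,0,0,0,0,5,255],[0,0,0,0,0,0,255]]'; python3 -m creep '[[0,0,0,0,0,1,255],[0,0,0,0,0,0,255]]';python3 -m creep '[[0,0,0,0,0,1,255],[0,0,0,0,0,0,255]]'; python3 -m creep '[[0,0,0,0,0,1,255],[0,0,0,0,0,0,255]]'
```

```text
clock: 18.9
position: [0.6212, 0.2441, 0.0456]
ee_rot: [0.036, 0.999, -0.0, -0.001]
ft_force: [0.4, 1.5, -0.3]
grip_width: 0.52
clock: 19.1
position: [0.6211, 0.2442, 0.0444]
ee_rot: [0.035, 0.999, -0.0, -0.001]
ft_force: [-0.2, -0.2, -0.2]
grip_width: 0.523
clock: 19.3
position: [0.6212, 0.2442, 0.0436]
ee_rot: [0.036, 0.999, -0.0, -0.001]
ft_force: [-1.1, -0.7, 3.6]
grip_width: 0.517
clock: 19.5
position: [0.6213, 0.2443, 0.0435]
ee_rot: [0.036, 0.999, -0.0, -0.001]
ft_force: [-4.7, -2.0, 11.6]
grip_width: 0.522
```

```bash
python3 -m creep '[[0,0,0,0,0,-1,255],[0,0,0,0,0,0,100],[0,0,0,0,0,0,50],[0,0,0,0,0,0,0],[0,0,0,0,0,0,0],[0,0,0,0,0,0,0],[0,0,0,0,0,-10,0],[0,0,0,0,0,-30,0]]'; python3 -m creep '[[0,0,0,0,0,-40,0],[0,0,0,10,0,-40,0],[0,0,0,40,0,-20,0],[0,0,0,0,0,0,0],[0,0,0,0,0,0,0]]';python3 - <<'E'
from h import *
o=get_obs();p,d=camera("wrist");m=camera_model("wrist");X=cloud(m,d,o);cv2.imwrite("pics/w14.png",p);print(o["position"])
z=X[...,2];k=((z>0.025)&(z<0.035)).astype(np.uint8);n,l,st,c=cv2.connectedComponentsWithStats(k)
for i in range(1,n):
    if st[i,4]>1000: q=X[l==i];print(c[i].round(),st[i,4],rect(q[:,:2]),np.nanpercentile(q[:,2],[5,50,95]).round(4))
p,d=camera("top");cv2.imwrite("pics/top14.png",p)
E
```

```text
clock: 20.3
position: [0.6194, 0.2435, 0.0813]
ee_rot: [0.036, 0.999, -0.002, -0.003]
ft_force: [-0.3, 0.7, 1.0]
grip_width: 1.004
clock: 20.8
position: [0.5713, 0.2483, 0.1847]
ee_rot: [0.035, 0.999, 0.0, -0.0]
ft_force: [-0.4, 0.4, -0.9]
grip_width: 1.003
[0.57127795 0.24827315 0.18472696]
[317. 285.] 6813 (array([620.2, 245.3]), array([75.7, 45.3]), -3.9) [0.0286 0.0298 0.0309]
```

View pics/w14.png

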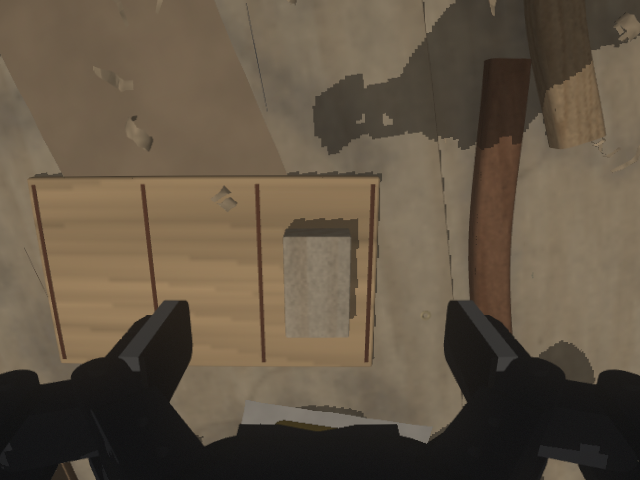

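View pics/top14.png

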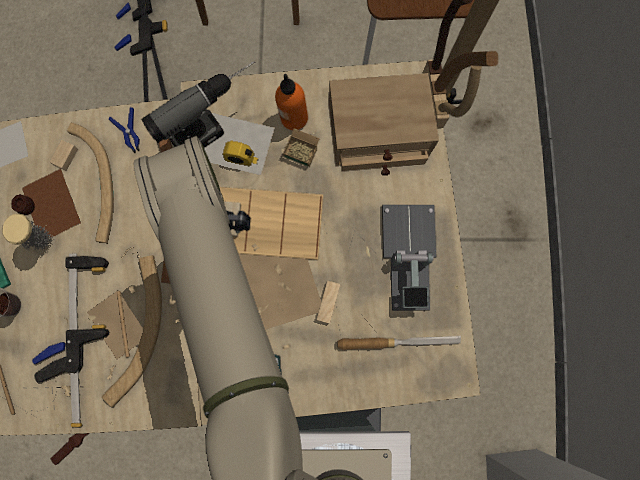

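```bash
cat >> h.py <<'E'
def bay(m,o,uv):
    P=plane(m,uv,.008,o)[:,:2]*1000;c=P.mean(0)
    v=(P[1]-P[0])+(P[3]-P[2]);print("bay centre",c.round(1),"yaw",np.degrees(np.arctan2(v[1],v[0])).round(2),"len",np.linalg.norm(v)/2,"w",np.linalg.norm(P[2]-P[0]),np.linalg.norm(P[3]-P[1]));return c
E
python3 - <<'E'
from h import *
m=camera_model("wrist");o=get_obs()
bay(m,o,[[257.5,184],[263.5,361],[374,184],[367,361]])
P=plane(m,[[31,178],[380,178],[373,365],[65,361]],.008,o);print(P.mean(0),P.round(3).tolist())
E
```

```text
bay centre [620.6 243.2] yaw -4.29 len 137.87627830364386 w 79.80848235351532 80.21319202793701
[0.61432381 0.16585296 0.008     ] [[0.532, 0.049, 0.008], [0.551, 0.292, 0.008], [0.696, 0.283, 0.008], [0.678, 0.039, 0.008]]
```

Blank_45 lies in bay 0, 2 mm off the bay centre and straight. Blank_30 is still at (327,302) in the top view, so I'll go to it.

```bash
python3 -m creep '[[0,0,0.09,10,-40,0,0],[0,0,0.1,20,-40,0,0],[0,0,0,22,-40,0,0],[0,0,0,22,-40,0,0],[0,0,0,22,-35,0,0],[0,0,0,0,0,0,0]]'
python3 - <<'E'
from h import *
go(437,22,180,75)
E
```

```text
clock: 21.5
position: [0.4364, 0.0741, 0.1828]
ee_rot: [0.133, 0.991, -0.001, -0.002]
ft_force: [0.1, 0.4, 0.4]
grip_width: 1.0
t 21.5 tcp [436.4  74.1 182.8] yaw 74.74 F [0.1 0.4 0.4] w 1.0
turn [-0.002  -0.0041 -0.0045] | shift after turn [-14.1 -50.2   2.8] | before [-14.3 -50.1   2.8]
```

```bash
python3 -m creep '[[0,0,0,-7,-25,0,0],[0,0,0,-7,-25,0,0],[0,0,0,0,0,0,0],[0,0,0,0,0,0,0]]'
python3 - <<'E'
from h import *
o=get_obs();p,d=camera("wrist");m=camera_model("wrist");X=cloud(m,d,o);cv2.imwrite("pics/w15.png",p)
z=X[...,2];k=((z>0.0145)&(z<0.0215)).astype(np.uint8);n,l,st,c=cv2.connectedComponentsWithStats(k)
for i in range(1,n):
    if st[i,4]>1000: q=X[l==i];print(c[i].round(),st[i,4],rect(q[:,:2]),np.nanpercentile(q[:,2],[5,50,95]).round(4))
go(437,22,29,75)
E
```

```text
clock: 21.9
position: [0.44, 0.026, 0.1834]
ee_rot: [0.131, 0.991, -0.001, -0.001]
ft_force: [0.6, 0.4, 0.8]
grip_width: 1.003
[141. 118.] 3401 (array([347.3, -70.2]), array([146.7,  25.2]), -88.4) [0.0157 0.0192 0.0213]
[309. 209.] 5742 (array([436.5,  22.1]), array([89.7, 30. ]), -15.2) [0.0166 0.0177 0.0189]
t 21.95 tcp [439.9  26.7 183.4] yaw 75.02 F [-0.2  0.2  0.1] w 0.999
turn [-0.0015 -0.0019  0.0004] | shift after turn [  1.6  -5.3 154.4] | before [  1.3  -5.  154.4]
```

View pics/w15.png

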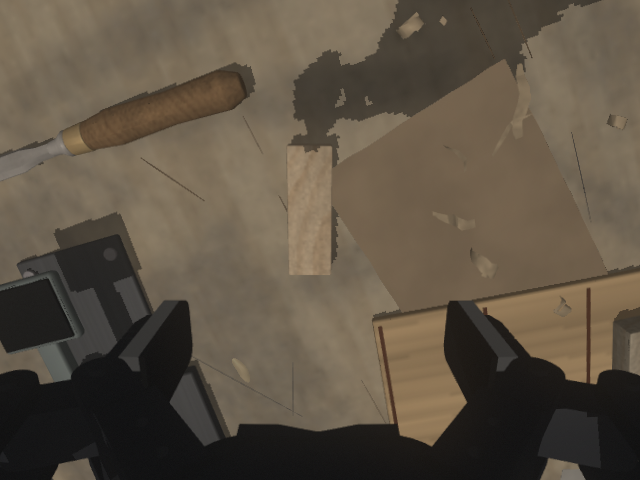

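```bash
python3 -m creep '[[0,0,0.002,2,-5,40,0],[0,0,0,0,0,40,0],[0,0,0,0,0,40,0],[0,0,0,0,0,25,0],[0,0,0,0,0,8,0],[0,0,0,0,0,0,0]]'; python3 -m creep '[[0,0,0,0,0,0,100],[0,0,0,0,0,0,200],[0,0,0,0,0,0,255],[0,0,0,0,0,0,255],[0,0,0,0,0,0,255],[0,0,0,0,0,0,255]]' 30;  python3 -m creep '[[0,0,0,0,0,-20,255],[0,0,0,0,0,-40,255],[0,0,0,0,0,-40,255],[0,0,0,0,0,-20,255],[0,0,0,0,0,0,255],[0,0,0,0,0,0,255]]'
python3 - <<'E'
from h import *
go(609,-161,100,90.2)
held("pics/w16.png")
E
```

```text
clock: 22.55
position: [0.4357, 0.0223, 0.03]
ee_rot: [0.131, 0.991, -0.001, -0.002]
ft_force: [0.1, -0.4, 0.7]
grip_width: 0.995
clock: 23.15
position: [0.4367, 0.0222, 0.0314]
ee_rot: [0.131, 0.991, 0.0, -0.0]
ft_force: [-2.4, -0.6, 6.8]
grip_width: 0.343
clock: 23.75
position: [0.4363, 0.0221, 0.1507]
ee_rot: [0.131, 0.991, 0.0, -0.001]
ft_force: [0.6, -0.3, -1.0]
grip_width: 0.344
t 23.75 tcp [436.3  22.1 150.7] yaw 74.93 F [ 0.6 -0.3 -1. ] w 0.344
turn [ 1.000e-04 -1.000e-03 -2.664e-01] | shift after turn [-172.1 -183.7   50.7] | before [-214.4 -131.9   50.4]
held n 22680 top z mm [12.6 13.7 15. ] x ext [-43.2  45. ] y ext [-19.1  15.9] (array([-0.2, -1.6]), array([90.8, 37. ]), -0.6)
```

View pics/w16.png

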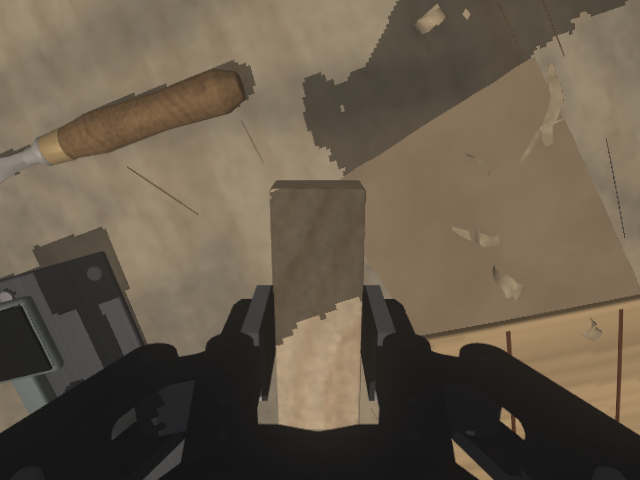

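```bash
python3 -m creep '[[0,0,-0.133,-20,-20,0,255],[0,0,-0.133,-25,-25,0,255],[0,0,0,-30,-30,0,255],[0,0,0,-30,-30,0,255],[0,0,0,-30,-30,0,255],[0,0,0,-25,-30,0,255],[0,0,0,0,0,0,255],[0,0,0,0,0,0,255]]'
python3 - <<'E'
from h import *
go(605,-161,102,90.3)
E
```

```text
clock: 24.6
position: [0.5846, -0.1504, 0.1485]
ee_rot: [0.003, 1.0, -0.001, -0.003]
ft_force: [-0.2, 0.9, -1.3]
grip_width: 0.343
t 24.6 tcp [ 584.6 -150.4  148.5] yaw 89.68 F [-0.2  0.9 -1.3] w 0.343
turn [-0.0013 -0.0052 -0.0109] | shift after turn [-20.4 -10.7  46.5] | before [-20.7 -10.5  46.4]
```

```bash
python3 -m creep '[[0,-0.003,-0.011,-20,-10.5,10,255],[0,0,0,0,0,20,255],[0,0,0,0,0,15,255],[0,0,0,0,0,0,255],[0,0,0,0,0,0,255]]'
python3 - <<'E'
from h import *
go(605,-161,102,90.3)
o=get_obs();p,d=camera("wrist");m=camera_model("wrist");X=cloud(m,d,o);cv2.imwrite("pics/w17.png",p)
g=p[150:170,300:340].astype(float).mean(2);print(g.argmax(1)+300)
print(X[145:215:5,318].round(4).tolist())
for r in (195,230,260):print(X[r,255:385:6].round(4)[:,1:].tolist())
E
```

```text
clock: 25.1
position: [0.605, -0.1594, 0.1055]
ee_rot: [-0.004, 1.0, 0.0, 0.0]
ft_force: [0.3, 0.0, 1.0]
grip_width: 0.345
t 25.1 tcp [ 605.  -159.4  105.5] yaw 90.45 F [0.3 0.  1. ] w 0.345
turn [0.     0.0006 0.0026] | shift after turn [ 0.  -1.6  3.5] | before [ 0.  -1.6  3.5]
[314 314 314 314 315 314 315 314 314 314 315 314 314 314 314 315 314 314
 315 315]
[[0.5534, -0.1587, 0.0117], [0.5558, -0.1587, 0.0113], [0.5581, -0.1587, 0.0121], [0.5606, -0.1587, 0.0111], [0.563, -0.1587, 0.0115], [0.5654, -0.1586, 0.0123], [0.5679, -0.1586, 0.0121], [0.5605, -0.1588, 0.0759], [0.5605, -0.1588, 0.0863], [0.561, -0.1588, 0.0925], [0.5626, -0.1588, 0.0924], [0.5644, -0.1588, 0.0912], [0.566, -0.1588, 0.0912], [0.5673, -0.1587, 0.0925]]
[[-0.1899, 0.0114], [-0.1869, 0.0117], [-0.184, 0.0112], [-0.1727, 0.0919], [-0.1708, 0.0919], [-0.1689, 0.0921], [-0.1671, 0.0923], [-0.1653, 0.0918], [-0.1634, 0.0919], [-0.1616, 0.0923], [-0.1597, 0.0928], [-0.1579, 0.0913], [-0.156, 0.0913], [-0.1541, 0.0909], [-0.1523, 0.0921], [-0.1505, 0.0922], [-0.1486, 0.0923], [-0.1466, 0.0907], [-0.1448, 0.0908], 
[... 186 characters left out ...]
], [-0.1654, 0.0898], [-0.1634, 0.0921], [-0.1615, 0.0916], [-0.1596, 0.0915], [-0.1578, 0.0926], [-0.1558, 0.0906], [-0.154, 0.0925], [-0.152, 0.0911], [-0.1502, 0.0922], [-0.1482, 0.0908], [-0.1464, 0.0921], [-0.1444, 0.0906], [-0.1324, 0.0115], [-0.1295, 0.0125], [-0.1263, 0.0116]]
[[-0.1909, 0.0118], [-0.1878, 0.0119], [-0.1848, 0.0108], [-0.1731, 0.0921], [-0.1712, 0.0916], [-0.1693, 0.091], [-0.1673, 0.0922], [-0.1654, 0.0915], [-0.1634, 0.0929], [-0.1615, 0.0913], [-0.1596, 0.0914], [-0.1576, 0.0921], [-0.1557, 0.0912], [-0.1538, 0.0919], [-0.1518, 0.0906], [-0.1499, 0.0911], [-0.1479, 0.0913], [-0.146, 0.0915], [-0.1441, 0.092], [-0.1317, 0.0111], [-0.1286, 0.0112], [-0.1257, 0.013]]
```

View pics/w17.png

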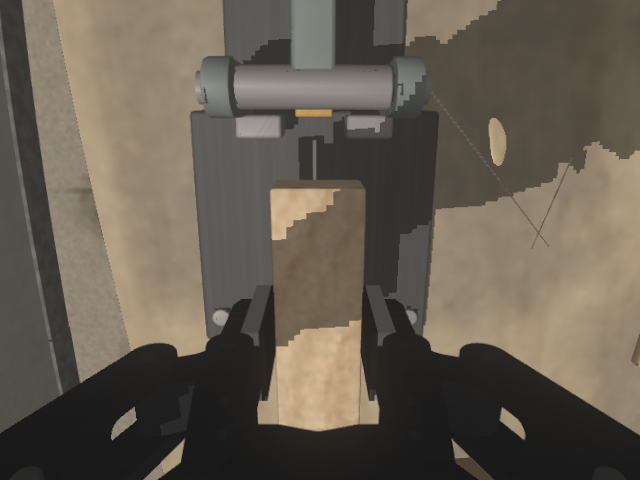

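```bash
python3 -m creep '[[0,0,0.002,0,-1.7,20,255],[0,0,0,0,0,25,255],[0,0,0,0,0,10,255],[0,0,0,0,0,4.5,255],[0,0,0,0,0,0,255],[0,0,0,0,0,0,255]]'; python3 -m creep '[[0,0,0,4,0,0,255],[0,0,0,4,0,0,255],[0,0,0,2,0,0,255],[0,0,0,0,0,0,255],[0,0,0,0,0,0,255]]'
python3 - <<'E'
from h import *
go(605,-161,102,90.3)
o=get_obs();p,d=camera("wrist");m=camera_model("wrist");X=cloud(m,d,o);cv2.imwrite("pics/w18.png",p)
print(X[170:215:3,318].round(4).tolist())
r=X[200,255:385];q=r[(r[:,2]>.025)];print("blank y",q[:,1].min(),q[:,1].max())
E
```

```text
clock: 25.75
position: [0.6062, -0.162, 0.0471]
ee_rot: [-0.003, 1.0, -0.0, 0.001]
ft_force: [0.1, -0.7, -0.7]
grip_width: 0.34
clock: 26.25
position: [0.5956, -0.1618, 0.0461]
ee_rot: [-0.003, 1.0, -0.0, 0.001]
ft_force: [-0.0, 0.9, 0.6]
grip_width: 0.342
t 26.25 tcp [ 595.6 -161.8   46.1] yaw 90.3 F [-0.   0.9  0.6] w 0.342
turn [-0.0003  0.0015  0.    ] | shift after turn [ -9.4   0.7 -55.9] | before [ -9.5   0.7 -55.9]
[[0.5485, -0.1611, 0.0107], [0.5492, -0.1611, 0.0129], [0.5505, -0.1611, 0.011], [0.5514, -0.1611, 0.0125], [0.5509, -0.1611, 0.0223], [0.5511, -0.1611, 0.0269], [0.5512, -0.1611, 0.0321], [0.5522, -0.1611, 0.0316], [0.553, -0.1611, 0.0321], [0.5541, -0.1611, 0.0316], [0.5549, -0.1611, 0.0323], [0.5559, -0.1611, 0.0321], [0.5567, -0.1611, 0.0327], [0.5579, -0.1611, 0.0316], [0.5588, -0.1611, 0.0318]]
blank y -0.17607948230796774 -0.14644761007269425
```

View pics/w18.png

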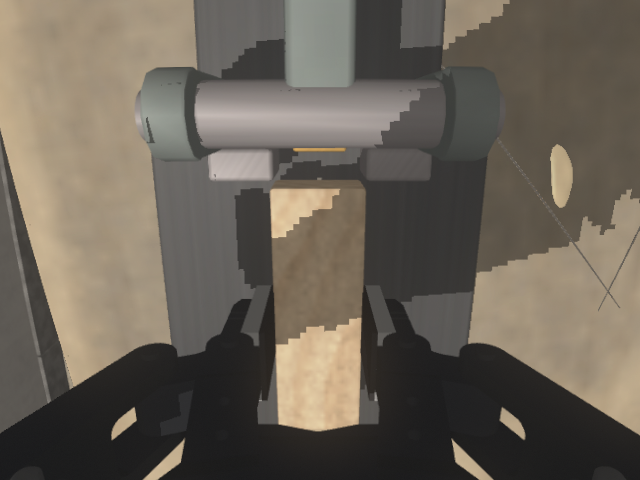

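```bash
python3 -m creep '[[0,0,0,1.5,0.6,1.5,255],[0,0,0,0,0,0,255],[0,0,0,0,0,0,255]]'; python3 -m creep '[[0,0,0,1,0,0,255],[0,0,0,0,0,0,255]]'; python3 -m creep '[[0,0,0,1,0,0,255],[0,0,0,0,0,0,255]]';  python3 -m creep '[[0,0,0,0.5,0,0,255],[0,0,0,0,0,0,255]]'
```

```text
clock: 26.6
position: [0.594, -0.1612, 0.0443]
ee_rot: [-0.003, 1.0, -0.0, 0.001]
ft_force: [-1.3, -0.4, 0.0]
grip_width: 0.344
clock: 26.8
position: [0.5934, -0.1613, 0.0446]
ee_rot: [-0.003, 1.0, -0.0, 0.001]
ft_force: [2.6, -0.2, -1.7]
grip_width: 0.34
clock: 27.0
position: [0.5933, -0.1613, 0.0449]
ee_rot: [-0.003, 1.0, -0.0, 0.002]
ft_force: [6.0, 0.2, -2.3]
grip_width: 0.342
clock: 27.2
position: [0.5932, -0.1612, 0.045]
ee_rot: [-0.003, 1.0, -0.001, 0.002]
ft_force: [8.0, -0.3, -2.5]
grip_width: 0.341
```

In contact with the stop. I'll ease off, seat it on the bed and release.

```bash
python3 -m creep '[[0,0,0,-1,0,1,255],[0,0,0,0,0,0,255]]'; python3 -m creep '[[0,0,0,0,0,0.5,255],[0,0,0,0,0,0,255]]'; python3 -m creep '[[0,0,0,0,0,0.5,255],[0,0,0,0,0,0,255]]'
```

```text
clock: 27.4
position: [0.5934, -0.1613, 0.0438]
ee_rot: [-0.003, 1.0, -0.0, 0.001]
ft_force: [4.7, 0.4, 0.2]
grip_width: 0.341
clock: 27.6
position: [0.5933, -0.1613, 0.0436]
ee_rot: [-0.003, 1.0, -0.0, 0.002]
ft_force: [5.1, 0.1, 4.4]
grip_width: 0.343
clock: 27.8
position: [0.5934, -0.1613, 0.0435]
ee_rot: [-0.003, 1.0, -0.0, 0.002]
ft_force: [3.1, 1.5, 10.2]
grip_width: 0.339
```

```bash
python3 -m creep '[[0,0,0,0,0,-1,255],[0,0,0,0,0,0,150],[0,0,0,0,0,0,80],[0,0,0,0,0,0,0],[0,0,0,0,0,0,0],[0,0,0,0,0,0,0],[0,0,0,0,0,-10,0],[0,0,0,0,0,-30,0]]'; python3 -m creep '[[0,0,0,0,0,-40,0],[0,0,0,0,0,-30,0],[0,0,0,0,0,0,0],[0,0,0,0,0,0,0]]';python3 - <<'E'
from h import *
o=get_obs();p,d=camera("wrist");m=camera_model("wrist");X=cloud(m,d,o);cv2.imwrite("pics/w19.png",p)
z=X[...,2];k=((z>0.027)&(z<0.0325)).astype(np.uint8);n,l,st,c=cv2.connectedComponentsWithStats(k)
for i in range(1,n):
    if st[i,4]>1000: q=X[l==i];print(c[i].round(),st[i,4],rect(q[:,:2]),np.nanpercentile(q[:,2],[5,50,95]).round(4),q[:,0].min())
go(444,-161,150,90.3)
E
```

```text
clock: 28.6
position: [0.5908, -0.1608, 0.082]
ee_rot: [-0.003, 1.0, 0.0, -0.002]
ft_force: [0.5, -0.0, -0.0]
grip_width: 1.0
clock: 29.0
position: [0.5927, -0.1613, 0.1544]
ee_rot: [-0.003, 1.0, -0.0, 0.001]
ft_force: [0.0, 0.0, -1.1]
grip_width: 0.998
[318. 227.] 7592 (array([ 593.2, -160.4]), array([91. , 30.1]), 0.4) [0.0286 0.0297 0.0308] 0.5476468644900919
t 29.05 tcp [ 592.2 -161.   153.3] yaw 90.31 F [-0.3  0.6 -0.3] w 0.997
turn [-0.0001  0.0011  0.0001] | shift after turn [148.2   0.8   3.3] | before [148.2   0.8   3.1]
```

View pics/w19.png

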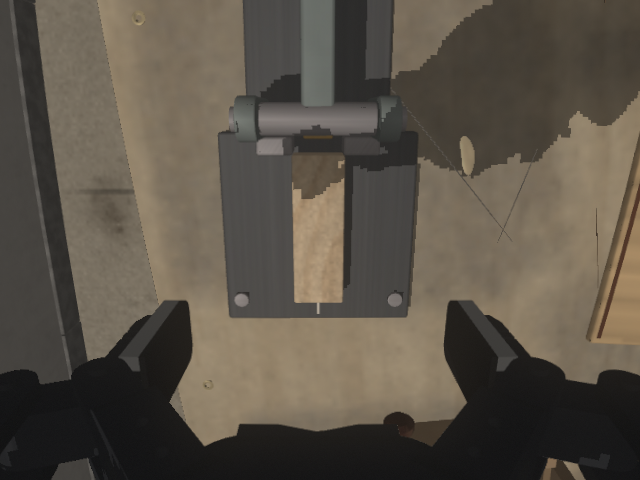

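Blank_30 is on the line at (318,227), against the plates. I'll press the pedal again.

```bash
python3 -m creep '[[0,0,0,37,0.5,0,100],[0,0,0,37,0,0,200],[0,0,0,37,0,0,255],[0,0,0,37,0,0,255],[0,0,0,0,0,0,255],[0,0,0,0,0,0,255]]'; python3 -m creep '[[0,0,0,0,0,25,255],[0,0,0,0,0,20,255],[0,0,0,0,0,10,255],[0,0,0,0,0,0,255]]'
```

```text
clock: 29.65
position: [0.4437, -0.1611, 0.1528]
ee_rot: [-0.003, 1.0, 0.0, 0.0]
ft_force: [0.6, 0.3, 0.1]
grip_width: 0.002
clock: 30.05
position: [0.444, -0.1615, 0.0969]
ee_rot: [-0.003, 1.0, -0.001, -0.001]
ft_force: [-0.0, -0.7, 0.9]
grip_width: -0.002
```

```bash
python3 -m creep '[[0,0,0,0,0,5,255],[0,0,0,0,0,5,255],[0,0,0,0,0,5,255],[0,0,0,-1,0,5,255],[0,0,0,0,0,0,255]]'; python3 -m creep '[[0,0,0,-1,0,5,255],[0,0,0,0,0,5,255],[0,0,0,-1,0,4,255],[0,0,0,0,0,0,255]]';  python3 -m creep '[[0,0,0,-1,0,2.5,255],[0,0,0,0,0,0,255]]'; python3 -m creep '[[0,0,0,0,0,2,255],[0,0,0,0,0,0,255]]'
```

```text
clock: 30.55
position: [0.4451, -0.1618, 0.078]
ee_rot: [-0.002, 1.0, -0.0, 0.0]
ft_force: [-4.5, 0.2, 8.1]
grip_width: 0.001
clock: 30.95
position: [0.4474, -0.1619, 0.0644]
ee_rot: [-0.002, 1.0, -0.0, 0.001]
ft_force: [-5.1, -0.4, 11.0]
grip_width: 0.001
clock: 31.15
position: [0.4481, -0.1618, 0.0619]
ee_rot: [-0.002, 1.0, -0.0, 0.0]
ft_force: [-6.2, -0.2, 11.2]
grip_width: -0.001
clock: 31.35
position: [0.4484, -0.1619, 0.061]
ee_rot: [-0.002, 1.0, 0.0, 0.0]
ft_force: [-12.7, 2.8, 28.6]
grip_width: 0.001
```

The force jump to 28.6 N shows it is on the end stop. I'll let it up.

```bash
python3 -m creep '[[0,0,0,0,0,0.5,255],[0,0,0,0,0,-5,255],[0,0,0,1,0,-10,255],[0,0,0,1,0,-10,255],[0,0,0,2,0,-10,255],[0,0,0,0,0,-20,255],[0,0,0,0,0,-30,255],[0,0,0,-25,0,-30,255]]'; python3 -m creep '[[0,0,0,-40,0,0,255],[0,0,0,-40,0,0,150],[0,0,0,-40,0,0,50],[0,0,0,0,0,0,0],[0,0,0,0,0,0,0],[0,0,0,0,0,0,0],[0,0,0,0,0,0,0]]'
python3 - <<'E'
from h import *
o=get_obs();p,d=camera("wrist");m=camera_model("wrist");X=cloud(m,d,o);cv2.imwrite("pics/w20.png",p);print(o["position"],o["grip_width"])
z=X[...,2];k=((z>0.027)&(z<0.0325)).astype(np.uint8);n,l,st,c=cv2.connectedComponentsWithStats(k)
for i in range(1,n):
    if st[i,4]>1000: q=X[l==i];print(c[i].round(),st[i,4],rect(q[:,:2]),np.nanpercentile(q[:,2],[5,50,95]).round(4),q[:,0].min())
p,d=camera("side");cv2.imwrite("pics/s20.png",p)
E
```

```text
clock: 32.15
position: [0.4676, -0.1618, 0.1753]
ee_rot: [-0.002, 1.0, 0.001, 0.0]
ft_force: [1.1, -0.2, -0.5]
grip_width: 0.003
clock: 32.85
position: [0.5887, -0.161, 0.1749]
ee_rot: [-0.002, 1.0, 0.0, 0.001]
ft_force: [-0.0, -0.9, -0.5]
grip_width: 0.993
[ 0.58869301 -0.16099854  0.17492876] 0.9926663915223389
[317. 238.] 6311 (array([ 602.1, -160.2]), array([89.7, 30. ]), 0.4) [0.0286 0.0297 0.0308] 0.5572199283452856
```

View pics/w20.png

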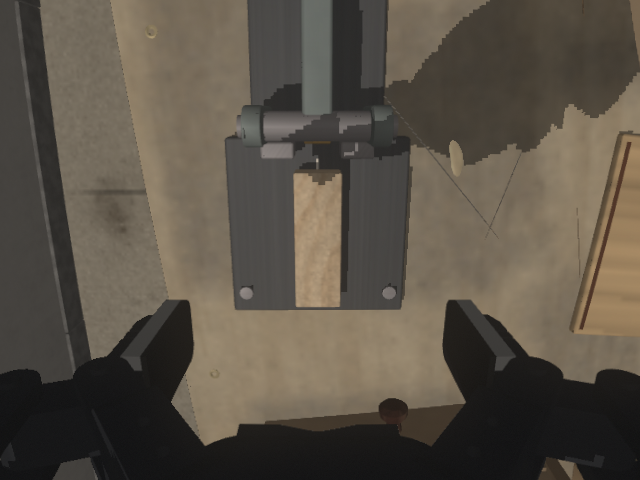

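View pics/s20.png

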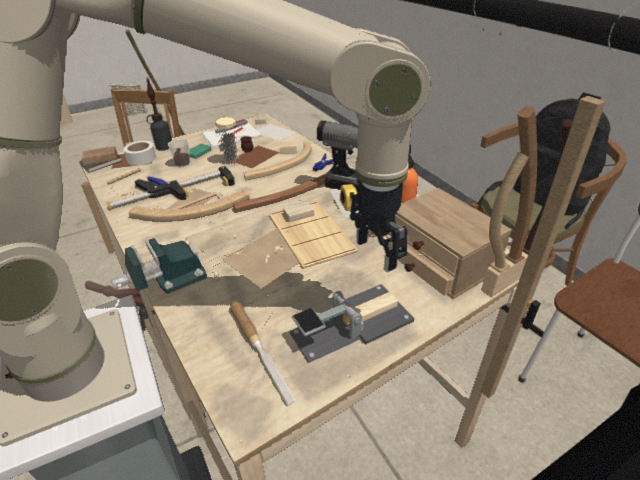

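Blank_30 was struck and moved 9 mm, with its centre at (602,-160.2), and the pedal is up. I'll grasp it.

```bash
python3 - <<'E'
from h import *
go(602.1,-160.4,44,90.4)
E
python3 -m creep '[[0,0,0,-13,0,20,0],[0,0,0,0,0,40,0],[0,0,0,0,0,40,0],[0,0,0,0,0,22,0],[0,0,0,0,0,8,0],[0,0,0,0,0,0,0]]'
python3 - <<'E'
from h import *
go(602.1,-160.4,44,90.4)
E
```

```text
t 32.95 tcp [ 588.9 -160.8  175. ] yaw 90.27 F [ 0.2 -0.6 -0.4] w 0.999
turn [ 0.0003  0.0022 -0.0022] | shift after turn [-13.2   0.3 131. ] | before [-12.9   0.3 131. ]
clock: 33.55
position: [0.6021, -0.1607, 0.0442]
ee_rot: [-0.003, 1.0, -0.0, 0.0]
ft_force: [0.4, -1.0, -0.1]
grip_width: 0.998
t 33.55 tcp [ 602.1 -160.7   44.2] yaw 90.29 F [ 0.4 -1.  -0.1] w 0.998
turn [-0.0003  0.0003 -0.0019] | shift after turn [0.  0.3 0.2] | before [0.  0.3 0.2]
```

```bash
python3 -m creep '[[0,0,0,0,0,0,100],[0,0,0,0,0,0,200],[0,0,0,0,0,0,255],[0,0,0,0,0,0,255],[0,0,0,0,0,0,255],[0,0,0,0,0,0,255]]' 30;  python3 -m creep '[[0,0,0,0,0,-20,255],[0,0,0,0,0,-40,255],[0,0,0,0,0,-40,255],[0,0,0,0,0,0,255],[0,0,0,0,0,0,255]]'
python3 - <<'E'
from h import *
go(615,163,140,85.8)
held("pics/w21.png")
E
```

```text
clock: 34.15
position: [0.6031, -0.1608, 0.0453]
ee_rot: [-0.003, 1.0, -0.0, 0.001]
ft_force: [-1.5, 1.1, 6.6]
grip_width: 0.345
clock: 34.65
position: [0.6028, -0.1606, 0.1451]
ee_rot: [-0.003, 1.0, -0.0, 0.002]
ft_force: [-0.4, 0.5, -0.3]
grip_width: 0.338
t 34.65 tcp [ 602.8 -160.6  145.1] yaw 90.31 F [-0.4  0.5 -0.3] w 0.338
turn [-0.0001  0.003   0.0787] | shift after turn [ 11.6 323.7   5.1] | before [-13.9 323.6   5.1]
held n 21612 top z mm [14.6 15.6 16.8] x ext [-43.3  45.6] y ext [-13.8  15.6] (array([0.5, 0.8]), array([90.6, 30.3]), -0.1)
```

```bash
python3 -m creep '[[0,0,0.039,0,40,0,255],[0,0,0.039,2,40,0,255],[0,0,0,2,45,0,255],[0,0,0,2,45,0,255],[0,0,0,2,45,0,255],[0,0,0,2,40,0,255],[0,0,0,0,0,0,255],[0,0,0,0,0,0,255]]'
python3 - <<'E'
from h import *
go(615,163,140,85.8)
E
```

```text
clock: 35.5
position: [0.6054, 0.0953, 0.1427]
ee_rot: [0.035, 0.999, -0.001, -0.001]
ft_force: [0.2, -1.1, -0.3]
grip_width: 0.34
t 35.5 tcp [605.4  95.3 142.7] yaw 85.97 F [ 0.2 -1.1 -0.3] w 0.34
turn [-0.0015 -0.001   0.0029] | shift after turn [-4.6 68.2  2.7] | before [-4.8 68.2  2.6]
```

```bash
python3 -m creep '[[0,0,0.002,-2,30,0,255],[0,0,0,-2,30,0,255],[0,0,0,0,8,0,255],[0,0,0,0,0,0,255],[0,0,0,0,0,0,255]]'
python3 - <<'E'
from h import *
go(615,163,140,85.8)
o=get_obs();p,d=camera("wrist");cv2.imwrite("pics/w22.png",p);go(615,163,140,85.8)
E
```

```text
clock: 36.0
position: [0.6153, 0.1594, 0.1439]
ee_rot: [0.039, 0.999, -0.001, 0.0]
ft_force: [0.1, -0.7, 0.1]
grip_width: 0.346
t 36.0 tcp [615.3 159.4 143.9] yaw 85.57 F [ 0.1 -0.7  0.1] w 0.346
turn [-0.0018  0.0008 -0.004 ] | shift after turn [0.6 3.5 3.9] | before [0.6 3.5 3.9]
t 36.05 tcp [615.4 159.3 144.1] yaw 85.55 F [-0.6  0.  -0. ] w 0.339
turn [-0.0016  0.001  -0.0043] | shift after turn [0.6 3.6 4.1] | before [0.6 3.6 4.1]
```

View pics/w22.png

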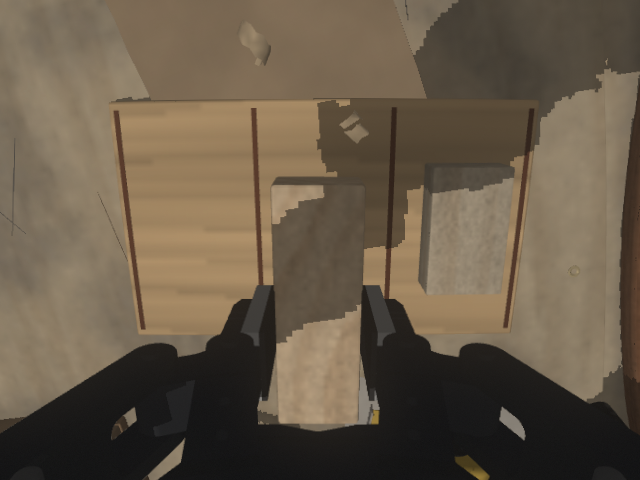

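Run:
```python
from h import *
m=camera_model("wrist");o=get_obs()
P=plane(m,[[254,109],[261,285],[394,108],[388,298],[117,111],[142,328],[531,109],[506,327],[355,140]],.008,o)[:,:2]*1000
print(P.round(1).tolist())
for a,b in((0,1),(2,3),(4,5),(6,7)): v=P[b]-P[a];print(np.degrees(np.arctan2(v[1],v[0])).round(2))
c=P[4:8].mean(0);print("board centre",c)
th=np.radians(-4.2);ey=np.array([-np.sin(th),np.cos(th)]);print((P@ey).round(1))
```

```text
[[543.9, 129.3], [651.3, 121.4], [549.5, 208.8], [666.5, 201.4], [538.0, 50.0], [676.2, 38.8], [555.1, 288.4], [694.0, 279.3], [565.8, 185.7]]
-4.26
-3.62
-4.64
-3.72
board centre [615.82270252 164.10746105]
[168.8 168.7 248.5 249.7  89.2  88.2 328.2 329.4 226.6]
```

```bash
python3 -m creep '[[0,0,-0.005,-0.5,3.5,30,255],[0,0,0,0,0,30,255],[0,0,0,0,0,25,255],[0,0,0,0,0,10,255],[0,0,0,0,0,0,255],[0,0,0,0,0,0,255]]'
python3 - <<'E'
from h import *
go(616,163,41.3,85.9)
o=get_obs();p,d=camera("wrist");cv2.imwrite("pics/w23.png",p)
E
```

```text
clock: 36.65
position: [0.617, 0.1647, 0.0505]
ee_rot: [0.035, 0.999, -0.0, 0.001]
ft_force: [-0.2, -0.4, -0.1]
grip_width: 0.342
t 36.65 tcp [617.  164.7  50.5] yaw 85.95 F [-0.2 -0.4 -0.1] w 0.342
turn [-0.0001  0.0027  0.0008] | shift after turn [ 0.9 -1.8  9.2] | before [ 0.9 -1.8  9.2]
```

View pics/w23.png

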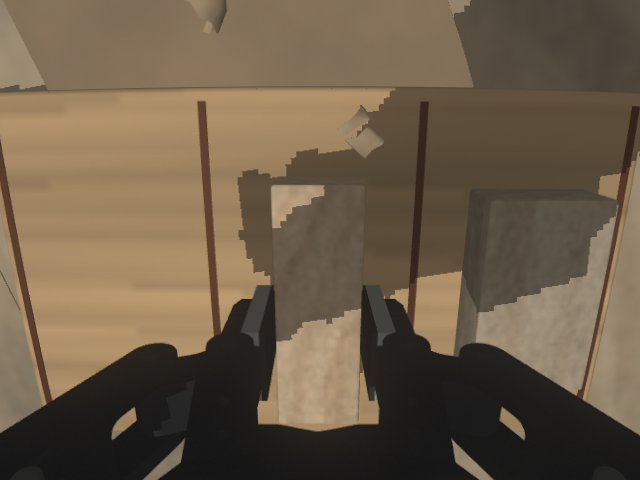

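```bash
python3 -m creep '[[0,0,0,0.5,-1.5,4,255],[0,0,0,0,0,3,255],[0,0,0,0,0,0,255],[0,0,0,0,0,0,255]]'; python3 -m creep '[[0,0,0,0,0,1.5,255],[0,0,0,0,0,0,255]]';python3 -m creep '[[0,0,0,0,0,1,255],[0,0,0,0,0,0,255]]'
```

```text
clock: 37.1
position: [0.6156, 0.164, 0.0424]
ee_rot: [0.035, 0.999, -0.0, 0.001]
ft_force: [0.2, -0.7, -0.4]
grip_width: 0.345
clock: 37.3
position: [0.6158, 0.164, 0.0413]
ee_rot: [0.035, 0.999, 0.0, 0.001]
ft_force: [-2.0, 0.2, 6.3]
grip_width: 0.345
clock: 37.5
position: [0.6159, 0.164, 0.0413]
ee_rot: [0.035, 0.999, 0.0, 0.001]
ft_force: [-6.7, -0.3, 14.6]
grip_width: 0.339
```

Seated. I'll open only part way so the fingers don't touch blank_45.

```bash
python3 -m creep '[[0,0,0,0,0,-1.5,255],[0,0,0,0,0,0,130],[0,0,0,0,0,0,110],[0,0,0,0,0,0,110],[0,0,0,0,0,0,110],[0,0,0,0,0,-10,110],[0,0,0,0,0,-30,110]]'; python3 -m creep '[[0,0,0,0,0,-40,110],[0,0,0,20,0,-40,110],[0,0,0,40,0,-30,0],[0,0,0,0,0,0,0],[0,0,0,0,0,0,0]]';python3 - <<'E'
from h import *
o=get_obs();p,d=camera("wrist");m=camera_model("wrist");X=cloud(m,d,o);cv2.imwrite("pics/w24.png",p);print(o["position"],o["grip_width"])
z=X[...,2];k=((z>0.021)&(z<0.035)).astype(np.uint8);n,l,st,c=cv2.connectedComponentsWithStats(k)
for i in range(1,n):
    if st[i,4]>1000: q=X[l==i];print(c[i].round(),st[i,4],rect(q[:,:2]),np.nanpercentile(q[:,2],[5,50,95]).round(4))
E
```

```text
clock: 38.2
position: [0.6139, 0.1636, 0.0797]
ee_rot: [0.035, 0.999, -0.001, -0.002]
ft_force: [-0.2, 0.2, 0.8]
grip_width: 0.571
clock: 38.7
position: [0.5555, 0.1687, 0.1927]
ee_rot: [0.034, 0.999, 0.001, 0.002]
ft_force: [0.2, -0.4, -0.7]
grip_width: 0.995
[0.55554748 0.16874211 0.19271516] 0.9945204259534057
[316. 291.] 4870 (array([615.2, 165.1]), array([90.7, 30.1]), -4.0) [0.0246 0.0258 0.0268]
[426. 289.] 5921 (array([619.9, 245.4]), array([75.4, 45.5]), -3.6) [0.0268 0.0298 0.031 ]
```

View pics/w24.png

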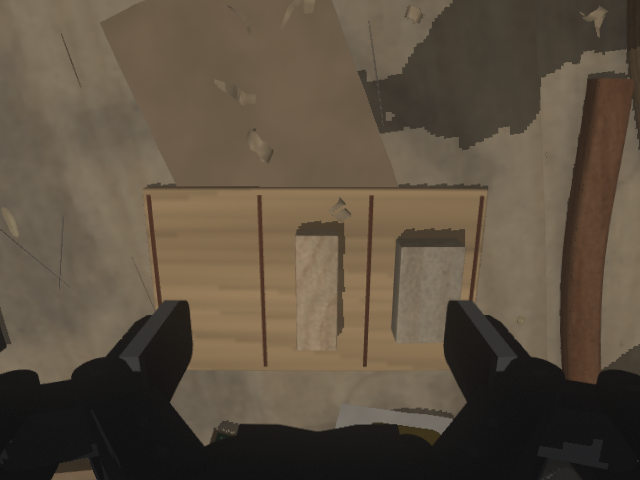

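Both blanks are in their bays. I'll retract left and do a full check.

```bash
python3 -m creep '[[0,0,0,20,20,-30,0],[0,0,0,20,40,-20,0],[0,0,0,20,40,0,0],[0,0,0,20,40,0,0],[0,0,0,20,40,0,0],[0,0,0,20,40,0,0],[0,0,0,20,40,0,0],[0,0,0,20,40,0,0]]'; python3 -m creep '[[0,0,0,20,40,0,0],[0,0,0,20,40,0,0],[0,0,0,0,0,0,0],[0,0,0,0,0,0,0]]'
python3 - <<'E'
from h import *
p,d=camera("top");cv2.imwrite("pics/top25.png",p);m=camera_model("top");X=cloud(m,d)
p0=cv2.imread("pics/top0.png");df=cv2.absdiff(p,p0).max(2);n,l,st,c=cv2.connectedComponentsWithStats((cv2.GaussianBlur(df,(5,5),0)>25).astype(np.uint8))
for i in range(1,n):
    if st[i,4]>30: print("diff",st[i],c[i].round())
q=np.array([[599,298],[663,300],[663,355],[601,355]])/2.8+[190,180]
print("pad z",np.nanmedian(X[292:303,408:425,2]))
E
```

```text
clock: 39.55
position: [0.4165, 0.4799, 0.2392]
ee_rot: [0.035, 0.999, -0.001, 0.0]
ft_force: [1.3, -0.4, 1.0]
grip_width: 1.002
clock: 39.95
position: [0.3822, 0.5618, 0.2383]
ee_rot: [0.034, 0.999, -0.002, 0.0]
ft_force: [0.9, 0.0, -0.3]
grip_width: 0.996
diff [214 203  28  37 509] [227. 224.]
diff [265 202   8  22  67] [269. 212.]
diff [254 205  17  40 285] [261. 231.]
diff [227 276  24  18 213] [240. 283.]
diff [319 281  21  31 345] [329. 294.]
diff [    0   285   153   195 10222] [ 49. 393.]
diff [221 302  26  14 135] [233. 310.]
diff [313 313  18  13 120] [321. 320.]
diff [  0 431  44  49 318] [ 22. 459.]
pad z 0.06828039081475068
```

View pics/top25.png

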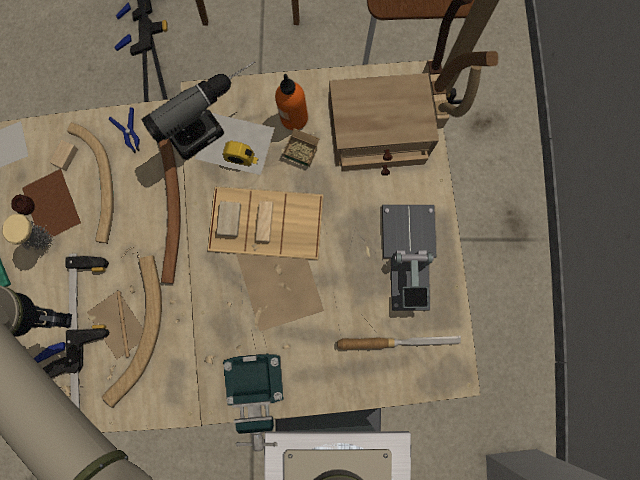

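Only the blanks differ from the first picture: (228,218) is in bay 0 and (264,222) in bay 1. The pad is at 68 mm and the bystanders are unchanged. I'll wait briefly and check once more.

```bash
for i in 1 2 3; do python3 -m creep '[[0,0,0,0,0,0,0],[0,0,0,0,0,0,0],[0,0,0,0,0,0,0],[0,0,0,0,0,0,0],[0,0,0,0,0,0,0],[0,0,0,0,0,0,0],[0,0,0,0,0,0,0],[0,0,0,0,0,0,0]]' | head -1; done
python3 - <<'E'
from h import *
p,d=camera("top");m=camera_model("top");p0=cv2.imread("pics/top25.png")
print("changed px on board",(cv2.absdiff(p,p0).max(2)[180:265,200:330]>40).sum())
X=cloud(m,d);z=X[...,2];k=((z>.017)&(z<.04));k[:,:205]=0;k[:180]=0;k[262:]=0;k[:,330:]=0
n,l,st,c=cv2.connectedComponentsWithStats(k.astype(np.uint8))
for i in range(1,n):
    if st[i,4]>150: q=X[l==i];print(c[i].round(),rect(q[:,:2]))
print(hand_in())
E
```

```text
clock: 40.8
clock: 41.6
clock: 42.4
changed px on board 0
[264. 221.] (array([613.2, 165.4]), array([89.3, 30.5]), -4.0)
[229. 218.] (array([618. , 244.3]), array([74. , 46.9]), -4.0)
the job is handed in; nothing more can be done
None
```

Both blanks are numbered and on the sorting board, and I handed the job in at about 42 s of the 210 s allowed. Only blank_45 and blank_30 were present. A similar pine block at the far left was out of reach and didn't match the size of blank_38, so I left it alone.

- **Numbering:** I did blank_45 first, then blank_30. Each was laid on the scribed line up to the stop. I pushed the pedal to its end stop, and the die shoved each blank back about 9 mm. The pedal sprang back up both times and the pad last read 68 mm high.
- **Placing:** blank_45 is in bay 0 and blank_30 is in bay 1. Both lie flat, within about 1° of straight and 1–2 mm off the bay centres.
- **Bystanders:** the chisel, screw box and tape measure showed no change between the first and last top views. Nothing on the board moved in the final wait of about 2.5 s.

**Checks that disagreed or went rough:**
- The top and wrist cameras differed by 2–4 mm in x. I used the wrist camera where I was working close to something.
- On the first stroke I pressed the pedal against its end stop harder than needed, reaching 84 N vertical and about 91 N in total at the wrist. That is under the 120 N limit, and the second stroke was gentler.

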